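# Load the catering carrier, tall things at the back first

## Robot

A 6-joint arm with a two-finger parallel gripper is mounted at the origin on a cart in front of the work surface, level with it; the furniture and walls round the work are solid. World frame = base frame: x ahead of the robot, y to its left, z up, the work surface at z = 0. Lengths are in mm, angles in rad, forces in N, time in s.
With the tool pointing down it reaches from about 275 to 850 mm from the base axis. Payload 5.2 kg.
Tool frame: the origin (TCP) lies between the finger pads; the fingertips stand 11 mm ahead of it and the grasp point (between the pads) lies 8 mm behind it; z points along the fingers, y is the line along which they close (so a half turn about z gives the same grasp; the last joint's range is limited). The gripper opens to 85 mm and grips with 20 to 120 N. Pads are 22 mm wide; open, the fingers measure 114 mm over their backs; the gripper's body (76 mm by 85 mm) begins 54 mm behind the grasp point. The pads swing forward as they close: fully open they stand 13 mm farther back than shut.
Start: joints at [1.131, 0.259, 1.535, -0, 1.348, -0.203], TCP at [129.003, 534.662, 242.31] pointing down, gripper open.
Joint ranges: [-3.14, 3.14], [-0.91, 2.08], [0.19, 2.58], [-1.22, 4.36], [0.22, 2.71], [-3.12, 3.12]. Speed limits (rad/s): [2.57, 2.57, 3.14, 3.14, 3.14, 3.14].

## Interface

Orientations are given as a unit quaternion [x, y, z, w].
In Python, from workcell import arm, viewer gives the robot as it stands.
- The arm moves only by the tool send_rows, never from a script. Its argument "increments" is a list that holds one entry, the list of rows, each a list of 6 numbers: the shift along the tool's x, y, z in m, then the turn, a rotation vector about the tool's x, y, z in rad. In form: [[[tx, ty, tz, wx, wy, wz], ...]]. A call has 1 to 5 rows; each row is the pose to reach, as a shift and turn from the pose commanded when the call began, along the tool's axes at that moment; what a row does not reach only later rows make up. A row lasts 1/8 s, in which the tool goes at most 62.5 mm and 10.7 degrees, less where a joint would pass 70% of its speed; a pose out of reach is approached as far as the arm can. A call with a gripper value outside its range is refused whole. "hand" is the opening, from -1 (shut) to 1 (fully open), set as the call begins (left out, the last holds). The fingers move at their own pace and stop on an object; "grip_force" is the grip in N (left out, the last holds). Time passes only in rows, so rows that repeat a pose let the fingers close. It gives the time, the measured TCP pose, the force, the opening and the grip force at its end, in the units of the state.
- arm.sense(): the state, without advancing time (a new reading comes with each control period).
- viewer.capture(name): name is "side" or "top" or "wrist"; returns a dict with "img" (480x640x3 uint8, red, green, blue), "intrinsics" (3x3 intrinsics, pixels), "origin" and "attitude" of the camera in the world. Camera axes: x right, y down, z forward; pixel columns grow to the right and rows downward; lengths in mm; the calibration is good to about 2 mm. A picture is of the moment at which its call begins. There is no depth.
- arm.hand_in(): hands the job in; it is judged then, once.
Trained networks look in a picture, given as the dict that the camera call returned (one of the last four; its "shot" number tells which), for a name from the list of things; names that differ only in an ending like _2 or _b are one class to them, and where a whole thing is asked for, a point or a joint stands for the part that bears it (a point fixed in the world has none). Each returns a list of dicts, best first, with "score" (0 to 1); they miss things now and then, are a little off and sometimes report something else, mostly with a low value. They report only what shows in the picture. A call takes as long as a camera call. They do not tell look-alikes from the thing itself.
- viewer.spot_in(picture, query): "extent" ([left, top, right, bottom] in pixels, round what is visible of it).
The state is a dict: "clock": time; "qpos": joint angles; "dq": joint speeds; "effort": joint torques, N m; "tool_pos": TCP position; "tool_rot": TCP orientation; "ft_force": force on the tool from outside, world axes, zero at the start; "moment": the same for the moment, N m; "finger_gap": finger opening in mm; "gripper_force": force on a finger pad.
Only numpy, scipy, OpenCV 4.12 (cv2) and the standard library are available. Lean on these libraries where they do the work, as an engineer would, in place of code of your own. Each camera call takes 0.05 s, during which the arm holds its last target. There are 200 camera calls.

## Task

Get the carrier tray ready to be carried out: press down the tab beside the tray so that the hold-down bar tips up and stays up. Stand all the tall things (pepper mill, mist bottle, tall jar, whichever are there) upright in the rear bay first, and only then stand the short ones (measuring cup, low jar, low tin) upright in the front bay, so that the gripper never works across them. Then swing the bar all the way back down over the front bay, leaving the piping nozzle and tape roll where they lie and knocking nothing tall over.

Things in the scene. Friction and masses are not known exactly. Their poses are not given: they have to be found in the camera images.
- tray: Shallow aluminium carrier tray fixed to the table, outside 250 mm in its x (front to back) and 300 mm in its y, floor 5 mm thick, rim 22 mm high and 5 mm thick. Origin: centre of its underside, on the table. x points to its rear (away from the robot), y to its left, z up. A divider 18 mm high along y separates the front bay (120 mm deep in x) from the rear bay (115 mm deep); both are 290 mm long in y.
- rear_bay (a point): Centre of the rear bay, on the top of its floor (5 mm above the table); axes as the tray's.
- front_bay (a point): Centre of the front bay, on the top of its floor; axes as the tray's.
- bar_axle (a point): Middle of the line on which the hold-down bar turns (along the tray's y), 75 mm above the table and 95 mm in front of the tray's centre; axes as the tray's. Nothing is there: the pivots sit on posts 86 mm high outside the tray's ends, 174 mm to either side.
- hold_bar (a joint): Angle of the hold-down bar: 0 = down, over the front bay (underside 97 mm above the table: all short things fit under it); it grows as the bar tips up and towards the robot; stop at 1.60, 24 degrees past upright, where it stays by its weight. Pushed back (tray +x) well past upright it falls shut. Hinge friction 0.03 N m; about 3 to 5 N on the tab.
- bar_mid (a point): Middle of the hold-down bar, a round bar 12 mm thick and 320 mm long along the tray's y, carried at both ends by arms 75 mm long. Down it is 103 mm, up 144 mm above the table (its height at 1.60 rad), then 31 mm in front of its axle.
- bar_tab: Dark smooth press tab, plate 42 mm wide, 8 mm thick, on the bar's axle, 240 mm left (+y) of the tray's middle. Origin: on the axle, mid-tab; the plate runs 7 to 85 mm along its own -x: towards the robot and 46 degrees up with the bar down, 46 degrees down with the bar up. Pressing straight down 50 mm in front of the axle, from 70 mm above axle height to 37 mm below, tips the bar right up (stop at about 40).
- pepper_mill: Tall: pepper mill, black below, white head, 54 mm across, 140 mm high; head 48 mm across from 88 to 129 mm up. Origin: centre of its underside, z up. May be absent.
- mist_bottle: Tall: white mist sprayer with black pump head, round, 48 mm across up to 111 mm, neck 28 mm across from 111 to 128 mm, spout above it pointing along its own +y (to 21 mm from the axis); 147 mm high in all. Origin: centre of its underside. May be absent.
- tall_jar: Tall: slim amber jar with steel lid, round, 52 mm across, 155 mm high, 0.25 kg. Origin: centre of its underside. May be absent.
- measuring_cup: Short: clear measuring cup, 66 mm across at the rim, about 48 mm at the foot, 70 mm high. Origin: centre of its underside. May be absent.
- low_jar: Short: low amber jar with steel lid, round, 58 mm across, 60 mm high. Origin: centre of its underside. May be absent; may get knocked aside.
- low_tin: Short: small plain metal tin, round, 50 mm across, 48 mm high. Origin: centre of its underside. May be absent; may get knocked aside.
- piping_tip: Bystander, leave alone: small piping nozzle, cone 25 mm across the foot, 40 mm high, standing among the things to load. Origin: centre of its underside.
- tape: Bystander, leave alone: green tape roll, 92 mm across, 18 mm high. Origin: centre of its underside.
Things that resemble listed ones, but are neither listed nor needed, are in the scene too. What is shaped like the low_jar but purple is not meant. What is shaped like the tall_jar but yellow is not meant.

How it is judged (in metres and radians):
On the way, in this order (a step that is already met when the one before it is completed fails the run):
1. the tab is pressed with the fingers and the bar begins to tip up (contact force between bar_tab and the fingers above 0.3 N and value of joint hold_bar above 0.3 rad).
2. the hold-down bar stands up (value of joint hold_bar above 1.45 rad), for 0.3 s.
3. all the tall things stand in the rear bay while no short thing is in the tray yet (x of pepper_mill in the frame of rear_bay between -0.045 and 0.045 m and y of pepper_mill in the frame of rear_bay between -0.13 and 0.13 m and z of pepper_mill in the frame of rear_bay between -0.006 and 0.006 m and angle between each of pepper_mill, mist_bottle, tall_jar's own z axis and vertical below 0.1 rad and linear speed of each of pepper_mill, mist_bottle, tall_jar below 0.03 m/s and x of mist_bottle in the frame of rear_bay between -0.045 and 0.045 m and y of mist_bottle in the frame of rear_bay between -0.13 and 0.13 m and z of mist_bottle in the frame of rear_bay between -0.006 and 0.006 m and x of tall_jar in the frame of rear_bay between -0.045 and 0.045 m and y of tall_jar in the frame of rear_bay between -0.13 and 0.13 m and z of tall_jar in the frame of rear_bay between -0.006 and 0.006 m and (x of measuring_cup in the frame of tray below -0.13 m or x of measuring_cup in the frame of tray above 0.13 m or y of measuring_cup in the frame of tray below -0.155 m or y of measuring_cup in the frame of tray above 0.155 m) and (x of low_jar in the frame of tray below -0.13 m or x of low_jar in the frame of tray above 0.13 m or y of low_jar in the frame of tray below -0.155 m or y of low_jar in the frame of tray above 0.155 m) and (x of low_tin in the frame of tray below -0.13 m or x of low_tin in the frame of tray above 0.13 m or y of low_tin in the frame of tray below -0.155 m or y of low_tin in the frame of tray above 0.155 m)), for 0.3 s.
4. all the short things stand in the front bay, the bar still up (x of measuring_cup in the frame of front_bay between -0.05 and 0.05 m and y of measuring_cup in the frame of front_bay between -0.13 and 0.13 m and z of measuring_cup in the frame of front_bay between -0.006 and 0.006 m and angle between each of measuring_cup, low_jar, low_tin's own z axis and vertical below 0.1 rad and linear speed of each of measuring_cup, low_jar, low_tin below 0.03 m/s and x of low_jar in the frame of front_bay between -0.05 and 0.05 m and y of low_jar in the frame of front_bay between -0.13 and 0.13 m and z of low_jar in the frame of front_bay between -0.006 and 0.006 m and x of low_tin in the frame of front_bay between -0.05 and 0.05 m and y of low_tin in the frame of front_bay between -0.13 and 0.13 m and z of low_tin in the frame of front_bay between -0.006 and 0.006 m and value of joint hold_bar above 1.2 rad), for 0.3 s.
At the end, for the whole second after the job is handed in: Every tall thing that is there stands upright (within 0.1 rad) on the floor of the rear bay (its centre within 45 mm of the bay's centre line and 130 mm along it), every short thing likewise in the front bay (within 50 mm and 130 mm), all at rest, and the bar is down (under 0.05 rad) (x of pepper_mill in the frame of rear_bay between -0.045 and 0.045 m and y of pepper_mill in the frame of rear_bay between -0.13 and 0.13 m and z of pepper_mill in the frame of rear_bay between -0.006 and 0.006 m and angle between each of pepper_mill, mist_bottle, tall_jar, measuring_cup, low_jar, low_tin's own z axis and vertical below 0.1 rad and linear speed of each of pepper_mill, mist_bottle, tall_jar, measuring_cup, low_jar, low_tin below 0.03 m/s and x of mist_bottle in the frame of rear_bay between -0.045 and 0.045 m and y of mist_bottle in the frame of rear_bay between -0.13 and 0.13 m and z of mist_bottle in the frame of rear_bay between -0.006 and 0.006 m and x of tall_jar in the frame of rear_bay between -0.045 and 0.045 m and y of tall_jar in the frame of rear_bay between -0.13 and 0.13 m and z of tall_jar in the frame of rear_bay between -0.006 and 0.006 m and x of measuring_cup in the frame of front_bay between -0.05 and 0.05 m and y of measuring_cup in the frame of front_bay between -0.13 and 0.13 m and z of measuring_cup in the frame of front_bay between -0.006 and 0.006 m and x of low_jar in the frame of front_bay between -0.05 and 0.05 m and y of low_jar in the frame of front_bay between -0.13 and 0.13 m and z of low_jar in the frame of front_bay between -0.006 and 0.006 m and x of low_tin in the frame of front_bay between -0.05 and 0.05 m and y of low_tin in the frame of front_bay between -0.13 and 0.13 m and z of low_tin in the frame of front_bay between -0.006 and 0.006 m and value of joint hold_bar below 0.05 rad); the robot touches nothing.
It fails at once if a bystander (nozzle, tape roll) is moved more than 30 mm (distance of any of piping_tip, tape from where it was at the start of the episode above 0.03 m).
It fails at once if a tall thing is knocked over (angle between any of pepper_mill, mist_bottle, tall_jar's own z axis and vertical above 0.8 rad).
Of pepper_mill, mist_bottle, tall_jar only 2 to 3 are there at a start; the rules pass over those that are not, and their reading is None.
Of measuring_cup, low_jar, low_tin only 2 to 3 are there at a start; the rules pass over those that are not, and their reading is None.
At some moment in a run one of low_jar, low_tin may be knocked a few centimetres aside while the robot is not near it.
It also fails if it takes over 208 s, if anything falls off the work surface, if the arm or the gripper's body presses on something with over 40 N, if the wrist force passes 120 N, or if a joint passes its speed limit or range.

## Working session

There is one attempt and no reset: what is moved stays moved. The work goes in short steps, Python scripts to look and compute and a tool call to move; the robot and the scene stay as the last step left them, time stands still between calls to the robot, and variables do not carry over. Pictures are saved under pics/ and viewed, at most 14 in all, crops included, and the job is handed in when it is done.

Besides the shell and the picture viewer there is one more tool, called by a JSON object that holds its "fn" and its "kwargs", one argument or row to a line. send_rows: Moves the arm, as the interface text tells. Its arguments: {"type":"object","properties":{"increments":{"type":"array"},"hand":{"type":"number"},"grip_force":{"type":"number"}},"required":["increments"]}

```bash
mkdir -p pics; cat > h.py <<'E'
import numpy as np, cv2
from workcell import arm, viewer
from scipy.spatial.transform import Rotation as R
def rot(a):
    a=np.array(a,float)
    return a if a.shape==(3,3) else R.from_quat(a).as_matrix()
def save(p,n): cv2.imwrite('pics/'+n,cv2.cvtColor(p['img'],cv2.COLOR_RGB2BGR))
def ray(p,u,v):
    K=np.array(p['intrinsics']); d=rot(p['attitude'])@np.linalg.solve(K,[u,v,1.]); return np.array(p['origin'],float),d
def at(p,u,v,z):
    o,d=ray(p,u,v); return o+d*(z-o[2])/d[2]
def proj(p,X):
    c=rot(p['attitude']).T@(np.array(X,float)-np.array(p['origin'])); q=np.array(p['intrinsics'])@c; return q[:2]/q[2]
names=['tray','hold_bar','bar_tab','pepper_mill','mist_bottle','tall_jar','measuring_cup','low_jar','low_tin','piping_tip','tape']
E
python3 - <<'E'
from h import *
for c in ['top','side']:
    p=viewer.capture(c); save(p,c+'0.png'); print(c,np.round(p['origin']),np.round(rot(p['attitude']),2).tolist(),np.round(p['intrinsics'],0).tolist())
    for n in names:
        for d in viewer.spot_in(p,n)[:3]: 
            if d['score']>.2: print(n,round(d['score'],2),np.round(d['extent']))
print(arm.sense())
E
```

```text
top [  26. -273. 1472.] [[0.46, -0.82, 0.34], [-0.89, -0.43, 0.17], [0.0, -0.38, -0.93]] [[548.0, 0.0, 316.0], [0.0, 548.0, 234.0], [0.0, 0.0, 1.0]]
tray 0.75 [176. 167. 356. 278.]
hold_bar 0.69 [179. 189. 334. 270.]
tall_jar 0.84 [368. 337. 392. 368.]
tall_jar 0.61 [387. 296. 416. 329.]
measuring_cup 0.69 [431. 268. 458. 294.]
low_jar 0.92 [352. 263. 371. 287.]
low_jar 0.74 [394. 257. 422. 289.]
low_jar 0.63 [339. 298. 361. 323.]
low_tin 0.52 [423. 310. 443. 330.]
tape 0.7 [432. 269. 461. 293.]
side [  486. -1458.   923.] [[1.0, -0.02, 0.04], [-0.05, -0.5, 0.86], [0.0, -0.87, -0.5]] [[602.0, 0.0, 321.0], [0.0, 602.0, 241.0], [0.0, 0.0, 1.0]]
tray 0.85 [267. 170. 363. 287.]
hold_bar 0.67 [273. 176. 316. 256.]
bar_tab 0.27 [269. 171. 363. 288.]
pepper_mill 0.61 [380. 277. 418. 303.]
mist_bottle 0.61 [329. 251. 355. 312.]
tall_jar 0.9 [266. 280. 288. 342.]
tall_jar 0.78 [217. 280. 242. 345.]
measuring_cup 0.72 [323. 319. 355. 357.]
measuring_cup 0.69 [270. 174. 288. 192.]
low_jar 0.94 [248. 280. 266. 312.]
low_jar 0.62 [293. 272. 314. 307.]
low_jar 0.57 [318. 299. 343. 328.]
low_tin 0.
[... 185 characters left out ...]
pos': array([ 1.13119365e+00,  2.58631262e-01,  1.53499021e+00, -3.23981323e-05,
        1.34799400e+00, -2.02797750e-01]), 'dq': array([ 3.41404044e-04,  3.61345014e-05,  6.01125226e-04, -1.83085488e-05,
        1.03261922e-04, -7.08368111e-04]), 'effort': array([ 1.39196934e-03, -4.45933557e+01, -2.90896618e+01, -1.06839743e-04,
        5.49157085e-04,  3.79123310e-05]), 'tool_pos': array([129.01989559, 534.6632125 , 242.29683484]), 'tool_rot': array([ 1.18122454e-01,  9.92999036e-01, -1.58144831e-05,  1.13883278e-05]), 'ft_force': array([ 0.0090909 , -0.21836816,  0.01999607]), 'moment': array([-0.01485224,  0.00760893,  0.02642438]), 'gripper_force': 0.0, 'finger_gap': 85.27767833670994}
```

View pics/top0.png

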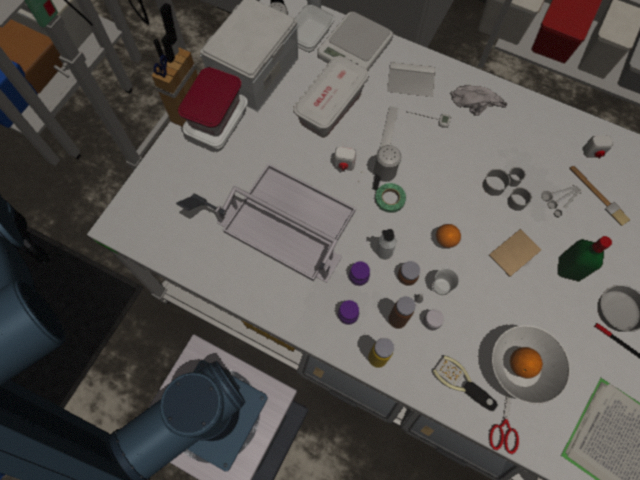

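View pics/side0.png

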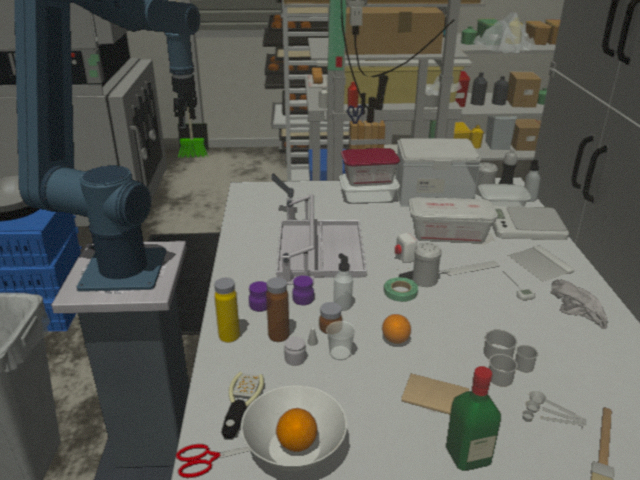

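```bash
cat >> h.py <<'E'
from scipy.optimize import least_squares
def cyl(x,y,prof):
    t=np.linspace(0,2*np.pi,40); return np.concatenate([np.c_[x+d/2*np.cos(t),y+d/2*np.sin(t),0*t+z] for z,d in prof])
def fit(obs,prof,x0,z0=0):
    def f(s):
        r=[]
        for p,e in obs:
            q=np.array([proj(p,X+np.array([0,0,z0])) for X in cyl(s[0],s[1],prof)]); r+=list(np.r_[q.min(0),q.max(0)]-e)
        return r
    s=least_squares(f,x0,loss='soft_l1'); return s.x,np.sqrt(2*s.cost/len(obs)/4)
P=dict(mist_bottle=[(0,48),(111,48),(147,24)],tall_jar=[(0,52),(155,52)],measuring_cup=[(0,48),(70,66)],low_jar=[(0,58),(60,58)],low_tin=[(0,50),(48,50)],piping_tip=[(0,25),(40,8)],pepper_mill=[(0,54),(140,48)],tape=[(0,92),(18,92)])
E
python3 - <<'E'
from h import *
t=viewer.capture('top'); s=viewer.capture('side')
for n in ['mist_bottle','piping_tip','tape','bar_tab']: print(n,[(round(d['score'],2),np.round(d['extent'])) for d in viewer.spot_in(t,n)[:3]])
ob=dict(tall_jar=([387,296,416,329],[266,280,288,342]),low_jar=([399,260,421,285],[318,304,343,332]),measuring_cup=([431,268,458,294],[325,322,355,358]),low_tin=([423,310,443,330],[282,340,306,364]),tape=([375,182,407,212],[384,278,418,300]),mist_bottle=([377,230,398,258],[333,253,355,311]))
for n,(a,b) in ob.items():
    x0=at(t,(a[0]+a[2])/2,(a[1]+a[3])/2,40)[:2]
    for nm,o in (('both',[(t,a),(s,b)]),('t',[(t,a)]),('s',[(s,b)])):
        x,c=fit(o,P[n],x0); print(n,nm,np.round(x),round(c,1))
print('nozzle',at(t,418,298,20),at(s,313,338,20))
for u,v in [(271,167),(356,212),(312,278),(222,232)]: print('corner',np.round(at(t,u,v,20)))
for u,v in [(231,190),(336,243)]: print('bar end',np.round(at(t,u,v,103)))
print('tab',np.round(at(t,192,205,100)))
for i,(a,b,c,d) in enumerate([(160,140,380,300),(330,170,470,350)]):
    cv2.imwrite('pics/c%d.png'%i,cv2.resize(cv2.cvtColor(t['img'][b:d,a:c],cv2.COLOR_RGB2BGR),None,fx=[3.6,3.3][i],fy=[3.6,3.3][i],interpolation=3))
E
```

```text
mist_bottle [(0.85, array([378., 230., 397., 264.]))]
piping_tip [(0.45, array([414., 293., 421., 304.]))]
tape [(0.59, array([374., 183., 408., 213.]))]
bar_tab []
tall_jar both [ 440. -315.] 1.3
tall_jar t [ 438. -313.] 0.4
tall_jar s [ 443. -321.] 1.5
low_jar both [ 569. -290.] 1.3
low_jar t [ 568. -290.] 1.0
low_jar s [ 570. -289.] 1.6
measuring_cup both [ 584. -382.] 1.0
measuring_cup t [ 581. -381.] 0.5
measuring_cup s [ 585. -386.] 1.1
low_tin both [ 479. -399.] 1.5
low_tin t [ 477. -399.] 1.1
low_tin s [ 480. -403.] 1.7
tape both [ 767. -145.] 0.8
tape t [ 766. -145.] 0.2
tape s [ 767. -146.] 1.0
mist_bottle both [ 607. -200.] 1.1
mist_bottle t [ 603. -201.] 1.1
mist_bottle s [ 609. -201.] 0.8
nozzle [ 515.75193235 -339.3527676    20.        ] [ 524.96565338 -355.10186716   20.        ]
corner [683. 216.  20.]
corner [669. -76.  20.]
corner [432. -56.  20.]
corner [434. 236.  20.]
bar end [531. 251. 103.]
bar end [525. -80. 103.]
tab [442. 323. 100.]
```

View pics/c0.png

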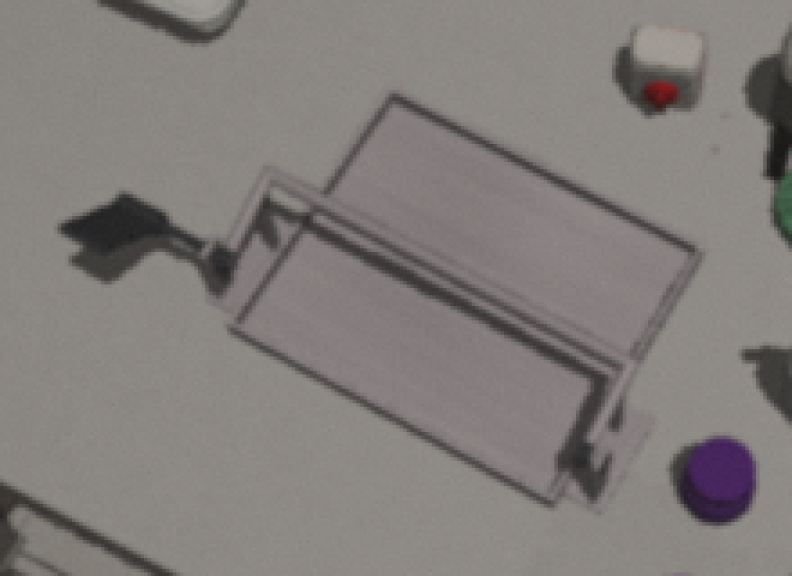

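```bash
python3 - <<'E'
from h import *
t=viewer.capture('top')
px=np.array([(393,94),(699,251),(552,504),(232,328),(268,174),(625,368)])/3.6+[160,140]
L=np.array([(125,150,22),(125,-150,22),(-125,-150,22),(-125,150,22),(-25,160,103),(-25,-160,103)])
# bar down: mid is ahead of axle: sqrt(75^2-28^2)=~70 -> x=-95+70=-25
def W(s,l): c,q=np.cos(s[2]),np.sin(s[2]); return np.array([s[0]+c*l[0]-q*l[1],s[1]+q*l[0]+c*l[1],l[2]])
f=lambda s:np.concatenate([proj(t,W(s,l))-p for l,p in zip(L,px)])
r=least_squares(f,[555,80,0]); print(r.x,np.round(r.fun,1))
s=r.x
for n,l in dict(rear=(62.5,0,5),front=(-60,0,5),axle=(-95,0,75),tab=(-95,240,75),press=(-145,240,75)).items(): print(n,np.round(W(s,l),0))
m=np.median([0])
q=[proj(t,W(s,(-95-d*np.cos(.803),240+e,75+d*np.sin(.803)))) for d,e in ((85,-21),(85,21),(7,21),(7,-21))]
print((np.array(q)-[160,140])*3.6)
E
```

```text
[ 5.56124299e+02  8.20728728e+01 -3.92256034e-02] [-0.9 -1.9  1.8 -0.2 -0.3  0.8 -2.2 -0.4  0.2  0.8  1.3  0.4]
rear [619.  80.   5.]
front [496.  84.   5.]
axle [461.  86.  75.]
tab [471. 326.  75.]
press [421. 328.  75.]
[[101.12092784 255.99201432]
 [ 54.74329147 230.40694644]
 [111.78448954 206.78291068]
 [156.34083031 231.08630654]]
```

```bash
cat >> h.py <<'E'
S=np.array([556.1,82.1,-.039])
def W(l,s=S): c,q=np.cos(s[2]),np.sin(s[2]); return np.array([s[0]+c*l[0]-q*l[1],s[1]+q*l[0]+c*l[1],l[2]])
def Rt(ang): # tool down, y axis at world angle ang deg
    a=np.radians(ang); y=np.array([np.cos(a),np.sin(a),0]); z=np.array([0,0,-1.]); return np.c_[np.cross(y,z),y,z]
def go(*targets,cur=None):
    for T in targets:
        st=arm.sense(); 
        if cur is None: cp,cr=np.array(st['tool_pos']),rot(st['tool_rot'])
        else: cp,cr=np.array(cur[:3],float),Rt(cur[3])
        d=cr.T@(np.array(T[:3])-cp)/1000; w=R.from_matrix(cr.T@Rt(T[3])).as_rotvec()
        print('to',np.round(T,1),'row',np.round(d,4).tolist(),np.round(w,3).tolist())
def st():
    s=arm.sense(); y=rot(s['tool_rot'])[:,1]; print(round(s['clock'],2),np.round(s['tool_pos'],1),'ang',round(np.degrees(np.arctan2(y[1],y[0])),1),'F',np.round(s['ft_force'],1),'gap',round(s['finger_gap'],1))
E
python3 - <<'E'
from h import *
st(); go((421,328,190,87.75))
E
```

```text
1.55 [129.  534.7 242.3] ang 76.4 F [-0.2 -0.6  0.7] gap 85.2
to [421.  328.  190.   87.8] row [-0.3323, -0.1324, 0.0523] [0.0, -0.0, -0.198]
```

{"fn": "send_rows", "kwargs": {
  "increments": [
    [[-0.06,-0.024,0,0,0,-0.04],[-0.12,-0.048,0.01,0,0,-0.08],[-0.18,-0.07,0.02,0,0,-0.12],[-0.235,-0.094,0.03,0,0,-0.16],[-0.285,-0.114,0.04,0,0,-0.198]]
  ],
  "hand": -1
}}

```text
clock: 2.17
tool_pos: [380.9, 355.7, 202.3]
tool_rot: [0.019, 1.0, 0.0, 0.0]
ft_force: [1.1, 1.0, 0.6]
finger_gap: 0.2
gripper_force: 0.0
```

```bash
python3 - <<'E'
from h import *
st(); go((421,328,190,87.75),(421,328,49,87.75))
p=viewer.capture('wrist'); save(p,'w0.png'); print(np.round(p['origin']),np.round(rot(p['attitude']),2).tolist(),p['intrinsics'])
tabpts=[W((-95-d*np.cos(.803),240+e,75+d*np.sin(.803))) for d,e in ((85,-21),(85,21),(7,21),(7,-21))]
print([np.round(proj(p,X)) for X in tabpts])
E
```

```text
2.17 [380.9 355.7 202.3] ang 87.8 F [1.1 1.  0.6] gap 0.2
to [421.  328.  190.   87.8] row [-0.0411, -0.0262, 0.0123] [0.001, 0.001, 0.002]
to [421.  328.   49.   87.8] row [-0.0411, -0.0262, 0.1533] [0.001, 0.001, 0.002]
[310. 358. 334.] [[0.04, 0.96, 0.27], [1.0, -0.04, -0.01], [0.0, 0.27, -0.96]] [[375.60576039   0.         321.95103903]
 [  0.         375.60576039 241.14841807]
 [  0.           0.           1.        ]]
[array([240., 318.]), array([312., 318.]), array([315., 348.]), array([259., 347.])]
```

View pics/w0.png

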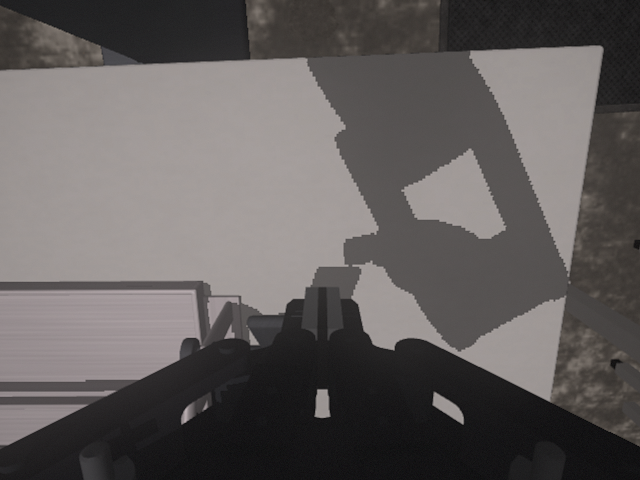

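{"fn": "send_rows", "kwargs": {
  "increments": [
    [[-0.041,-0.026,0.01,0,0,0],[-0.041,-0.026,0.03,0,0,0],[-0.041,-0.026,0.05,0,0,0],[-0.041,-0.026,0.07,0,0,0],[-0.041,-0.026,0.09,0,0,0]]
  ]
}}

```text
clock: 2.85
tool_pos: [419.7, 329.7, 112.2]
tool_rot: [0.02, 1.0, 0.0, 0.001]
ft_force: [-0.2, -0.0, 2.2]
finger_gap: 0.2
gripper_force: 1.1
```

{"fn": "send_rows", "kwargs": {
  "increments": [
    [[0,0,0.015,0,0,0],[0,0,0.03,0,0,0],[0,0,0.045,0,0,0],[0,0,0.06,0,0,0],[0,0,0.063,0,0,0]]
  ]
}}

```text
clock: 3.48
tool_pos: [418.3, 328.9, 47.8]
tool_rot: [0.019, 1.0, -0.001, -0.001]
ft_force: [-0.3, -0.0, 0.8]
finger_gap: -0.2
gripper_force: 0.0
```

{"fn": "send_rows", "kwargs": {
  "increments": [
    [[0,0,-0.02,0,0,0],[0,0,-0.06,0,0,0],[0,0,-0.12,0,0,0],[0,0,-0.16,0,0,0],[0,0,-0.18,0,0,0]]
  ],
  "hand": 1
}}

```text
clock: 4.1
tool_pos: [420.3, 329.9, 232.5]
tool_rot: [0.019, 1.0, 0.001, 0.002]
ft_force: [0.6, 0.0, -0.7]
finger_gap: 85.5
gripper_force: 0.0
```

```bash
python3 - <<'E'
from h import *
st(); p=viewer.capture('top'); cv2.imwrite('pics/t1.png',cv2.resize(cv2.cvtColor(p['img'][130:350,150:480],cv2.COLOR_RGB2BGR),None,fx=2.4,fy=2.4,interpolation=3))
m=viewer.spot_in(p,'tall_jar'); print(m[:2])
E
```

```text
4.1 [420.3 329.9 232.5] ang 87.8 F [ 0.6  0.  -0.7] gap 85.5
[{'extent': [382.6, 294.8, 415.7, 331.0], 'score': 0.81}, {'extent': [367.3, 339.1, 390.3, 371.1], 'score': 0.56}]
```

View pics/t1.png

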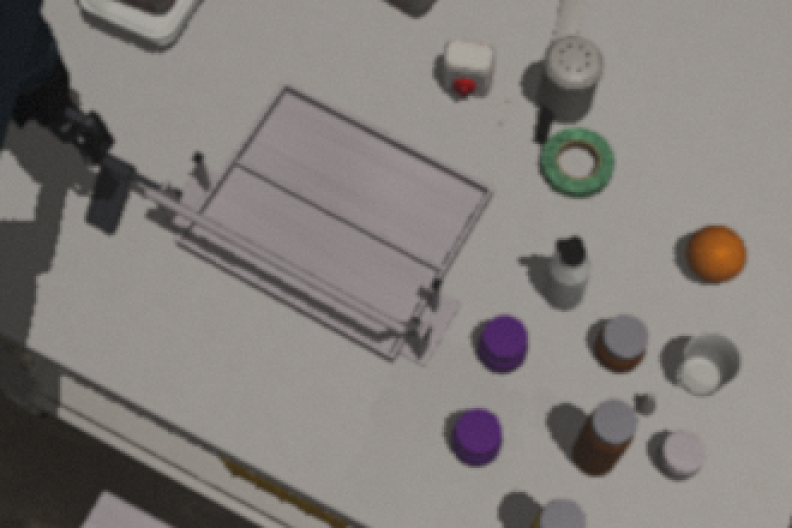

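```bash
python3 - <<'E'
from h import *
go((500,110,300,87.75),(607,-200,300,87.75))
E
```

```text
to [500.  110.  300.   87.8] row [-0.0882, -0.2167, -0.068] [0.003, 0.005, 0.001]
to [ 607.  -200.   300.    87.8] row [-0.2071, -0.5223, -0.0682] [0.003, 0.005, 0.001]
```

{"fn": "send_rows", "kwargs": {
  "increments": [
    [[-0.022,-0.055,-0.03,0.003,0.005,0],[-0.044,-0.11,-0.06,0.003,0.005,0],[-0.066,-0.165,-0.068,0.003,0.005,0],[-0.088,-0.22,-0.068,0.003,0.005,0],[-0.11,-0.275,-0.068,0.003,0.005,0]]
  ]
}}

```text
clock: 4.82
tool_pos: [518.7, 48.4, 296.2]
tool_rot: [0.019, 1.0, -0.001, -0.003]
ft_force: [0.5, 0.6, 0.1]
finger_gap: 85.9
gripper_force: 0.0
```

{"fn": "send_rows", "kwargs": {
  "increments": [
    [[-0.022,-0.055,0,0,0,0],[-0.044,-0.11,0,0,0,0],[-0.066,-0.165,0,0,0,0],[-0.088,-0.22,0,0,0,0],[-0.097,-0.247,0,0,0,0]]
  ]
}}

```text
clock: 5.45
tool_pos: [605.9, -203.5, 294.9]
tool_rot: [0.021, 1.0, -0.001, -0.004]
ft_force: [-0.2, -0.6, -0.3]
finger_gap: 85.3
gripper_force: 0.0
```

```bash
python3 - <<'E'
from h import *
st(); p=viewer.capture('wrist'); save(p,'w1.png')
for n in ['mist_bottle','tall_jar','low_jar','measuring_cup','low_tin','piping_tip']:
    for d in viewer.spot_in(p,n)[:3]: print(n,round(d['score'],2),np.round(d['extent']))
X=dict(mist_bottle=(607,-200),tall_jar=(440,-315),low_jar=(569,-290),measuring_cup=(584,-382),low_tin=(479,-399),piping_tip=(518,-342))
for n,x in X.items():
    q=np.array([proj(p,c) for c in cyl(*x,P[n])]); print(n,'pred',np.round(np.r_[q.min(0),q.max(0)]))
E
```

```text
5.45 [ 605.9 -203.5  294.9] ang 87.6 F [-0.2 -0.6 -0.3] gap 85.3
mist_bottle 0.6 [303. 177. 359. 242.]
tall_jar 0.83 [106.   1. 233.  75.]
low_jar 0.98 [305.   0. 353.  14.]
low_jar 0.88 [326.  67. 388. 133.]
low_jar 0.72 [ 82.  58. 154. 114.]
measuring_cup 0.79 [102. 163. 184. 228.]
measuring_cup 0.3 [107.   1. 234.  73.]
low_tin 0.58 [ 85.  58. 154. 113.]
piping_tip 0.9 [174. 114. 206. 141.]
mist_bottle pred [299. 181. 354. 250.]
tall_jar pred [ 95. -60. 233.  73.]
low_jar pred [202. 145. 270. 206.]
measuring_cup pred [100. 162. 186. 231.]
low_tin pred [ 82.  54. 157. 115.]
piping_tip pred [174. 114. 204. 138.]
```

View pics/w1.png

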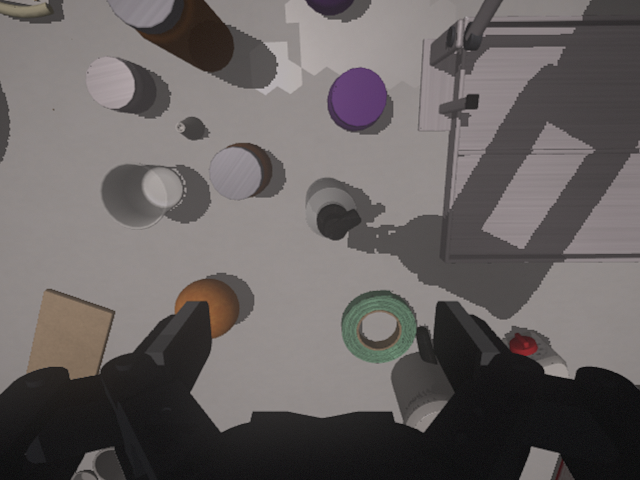

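```bash
python3 - <<'E'
from h import *
go((604,-197,180,87.75),(604,-197,90,87.75)); p=viewer.capture('wrist')
for l in [(125,-150,22),(0,-150,22),(5,-145,18)]: print(l,proj(p,W(l)))
E
```

```text
to [ 604.  -197.   180.    87.8] row [0.001, 0.002, 0.1173] [-0.002, -0.006, 0.002]
to [ 604.  -197.    90.    87.8] row [0.0005, 0.0022, 0.2073] [-0.002, -0.006, 0.002]
(125, -150, 22) [435.460689  259.6562387]
(0, -150, 22) [445.26002199 146.57968566]
(5, -145, 18) [448.35761311 151.34056176]
```

{"fn": "send_rows", "kwargs": {
  "increments": [
    [[0.001,0.002,0.05,-0.002,-0.005,0],[0.001,0.002,0.1,-0.002,-0.005,0],[0.001,0.002,0.14,-0.002,-0.005,0],[0.001,0.002,0.18,-0.002,-0.005,0],[0.001,0.002,0.207,-0.002,-0.005,0]]
  ]
}}

```text
clock: 6.48
tool_pos: [603.1, -197.1, 88.9]
tool_rot: [0.019, 1.0, -0.0, -0.001]
ft_force: [0.6, 0.5, 0.3]
finger_gap: 85.2
gripper_force: 0.0
```

{"fn": "send_rows", "kwargs": {
  "increments": [
    [[0,0,0,0,0,0],[0,0,0,0,0,0],[0,0,0,0,0,0],[0,0,0,0,0,0]]
  ],
  "hand": -1,
  "grip_force": 30
}}

```text
clock: 6.98
tool_pos: [605.1, -199.1, 92.9]
tool_rot: [0.019, 1.0, -0.001, 0.002]
ft_force: [-1.0, 1.8, 7.4]
finger_gap: 44.1
gripper_force: 27.1
```

{"fn": "send_rows", "kwargs": {
  "increments": [
    [[0,0,-0.02,0,0,0],[0,0,-0.05,0,0,0],[0,0,-0.08,0,0,0],[0,0,-0.1,0,0,0],[0,0,-0.1,0,0,0]]
  ]
}}

```text
clock: 7.6
tool_pos: [604.9, -199.2, 192.9]
tool_rot: [0.019, 1.0, -0.002, 0.002]
ft_force: [0.0, -0.2, -0.7]
finger_gap: 43.6
gripper_force: 28.0
```

```bash
python3 - <<'E'
from h import *
st(); s=viewer.capture('side');cv2.imwrite('pics/s2.png',cv2.resize(cv2.cvtColor(s['img'][130:380,180:480],cv2.COLOR_RGB2BGR),None,fx=2.2,fy=2.2,interpolation=3))
go(tuple(W((75,-60,0))[:2])+(200,87.75)); print(W((75,-60,0)))
p=viewer.capture('wrist'); save(p,'w2.png'); st()
for l in [(125,-150,22),(0,-150,22)]: print(l,proj(p,W(l)))
E
```

```text
7.6 [ 604.9 -199.2  192.9] ang 87.8 F [ 0.  -0.2 -0.7] gap 43.6
to [628.7  19.2 200.   87.8] row [-0.0161, 0.2188, -0.0091] [-0.002, 0.002, 0.0]
[628.70356287  19.22136565   0.        ]
7.7 [ 603.6 -198.5  190.1] ang 87.8 F [-0.4  0.1 -1.6] gap 43.5
(125, -150, 22) [470.5600358  297.86652686]
(0, -150, 22) [488.02144588 149.97476422]
```

View pics/w2.png

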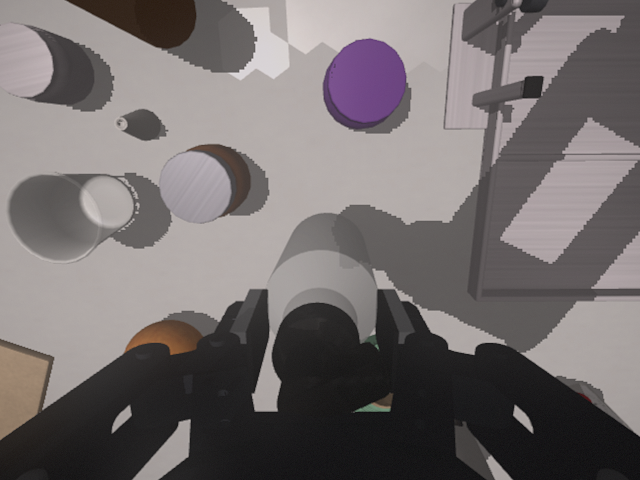

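```bash
python3 - <<'E'
from h import *
st();go(tuple(W((75,60,0))[:2])+(190,87.75))
E
```

```text
7.7 [ 603.6 -198.5  190.1] ang 87.8 F [-0.4  0.1 -1.6] gap 43.5
to [633.4 139.1 190.   87.8] row [-0.0167, 0.3385, -0.0002] [-0.001, -0.0, 0.0]
```

{"fn": "send_rows", "kwargs": {
  "increments": [
    [[-0.003,0.04,0,0,0,0],[-0.006,0.09,0,0,0,0],[-0.009,0.14,0,0,0,0],[-0.012,0.19,0,0,0,0],[-0.015,0.24,0,0,0,0]]
  ]
}}

```text
clock: 8.32
tool_pos: [627.4, 42.2, 188.6]
tool_rot: [0.02, 1.0, -0.0, -0.001]
ft_force: [0.7, -0.1, -1.4]
finger_gap: 43.6
gripper_force: 27.9
```

{"fn": "send_rows", "kwargs": {
  "increments": [
    [[-0.001,0.05,0,0,0,0],[-0.002,0.08,0,0,0,0],[-0.002,0.095,0,0,0,0],[-0.002,0.1,0,0,0,0],[-0.002,0.1,0,0,0,0]]
  ]
}}

```text
clock: 8.95
tool_pos: [634.0, 139.6, 189.8]
tool_rot: [0.02, 1.0, -0.001, -0.0]
ft_force: [-0.1, -0.0, -0.8]
finger_gap: 43.8
gripper_force: 27.9
```

```bash
python3 - <<'E'
from h import *
st();go(tuple(W((75,60,0))[:2])+(98,87.75)); p=viewer.capture('wrist');save(p,'w3.png')
E
```

```text
8.95 [634.  139.6 189.8] ang 87.7 F [-0.1 -0.  -0.8] gap 43.8
to [633.4 139.1  98.   87.8] row [0.0005, -0.0003, 0.0918] [-0.002, -0.001, -0.0]
```

View pics/w3.png

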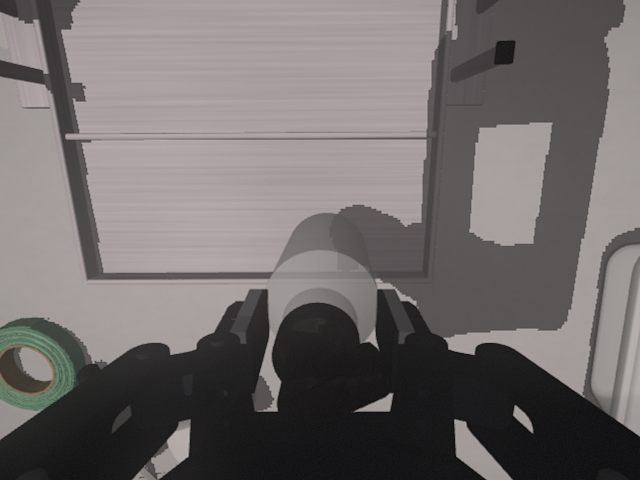

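{"fn": "send_rows", "kwargs": {
  "increments": [
    [[0,0,0.03,0,0,0],[0,0,0.06,0,0,0],[0,0,0.08,0,0,0],[0,0,0.09,0,0,0],[0,0,0.093,0,0,0]]
  ]
}}

```text
clock: 9.62
tool_pos: [634.5, 139.2, 98.0]
tool_rot: [0.02, 1.0, -0.001, 0.0]
ft_force: [-2.8, -2.1, 9.8]
finger_gap: 43.7
gripper_force: 31.0
```

{"fn": "send_rows", "kwargs": {
  "increments": [
    [[0,0,0,0,0,0],[0,0,0,0,0,0],[0,0,0,0,0,0]]
  ],
  "hand": 0.7
}}

```text
clock: 10.0
tool_pos: [634.4, 140.4, 97.8]
tool_rot: [0.019, 1.0, -0.0, 0.0]
ft_force: [0.3, 0.6, 0.8]
finger_gap: 72.5
gripper_force: 0.0
```

{"fn": "send_rows", "kwargs": {
  "increments": [
    [[0,0,-0.03,0,0,0],[0,0,-0.06,0,0,0],[0,0,-0.1,0,0,0],[0,0,-0.15,0,0,0],[0,0,-0.2,0,0,0]]
  ]
}}

```text
clock: 10.62
tool_pos: [633.8, 140.6, 298.9]
tool_rot: [0.019, 1.0, -0.0, 0.0]
ft_force: [1.8, 0.3, 0.2]
finger_gap: 72.7
gripper_force: 0.0
```

```bash
python3 - <<'E'
from h import *
st()
t=viewer.capture('top'); s=viewer.capture('side')
o=[]
for p in (t,s):
    b=viewer.spot_in(p,'mist_bottle')[:1]; print(b)
    if b: o.append((p,b[0]['extent']))
if o: x,c=fit(o,P['mist_bottle'],[630,140],5); print(x,c, 'want',W((75,60,0)))
for p,n in((t,'t'),(s,'s')):
  for d in viewer.spot_in(p,'tall_jar')[:2]:
    print(fit([(p,d['extent'])],P['tall_jar'],[440,-315]))
go((440,-313,330,87.75))
E
```

```text
10.62 [633.8 140.6 298.9] ang 87.8 F [1.8 0.3 0.2] gap 72.7
[{'extent': [277.3, 168.9, 294.6, 200.8], 'score': 0.77}]
[{'extent': [332.2, 193.0, 351.8, 241.1], 'score': 0.79}]
[631.04559578 133.49220136] 1.0501430605297526 want [633.38237658 139.13011721   0.        ]
(array([ 316.2284068 , -307.05400976]), np.float64(0.45375535142333734))
(array([ 438.14091539, -313.87848585]), np.float64(0.7254155378639303))
(array([ 443.64911319, -303.31901869]), np.float64(2.133933235740646))
(array([ 329.20329241, -320.51139085]), np.float64(1.1971113587984699))
to [ 440.  -313.   330.    87.8] row [0.1758, -0.4607, -0.0333] [-0.001, -0.002, 0.001]
```

{"fn": "send_rows", "kwargs": {
  "increments": [
    [[0.02,-0.052,-0.01,0,0,0],[0.04,-0.104,-0.02,0,0,0],[0.06,-0.156,-0.03,0,0,0],[0.08,-0.208,-0.033,0,0,0],[0.1,-0.26,-0.033,0,0,0]]
  ],
  "hand": 1
}}

```text
clock: 11.55
tool_pos: [522.7, -116.6, 329.0]
tool_rot: [0.019, 1.0, -0.0, -0.001]
ft_force: [0.7, -0.3, 1.2]
finger_gap: 85.3
gripper_force: 0.0
```

{"fn": "send_rows", "kwargs": {
  "increments": [
    [[0.02,-0.052,0,0,0,0],[0.04,-0.104,0,0,0,0],[0.06,-0.156,0,0,0,0],[0.076,-0.198,0,0,0,0],[0.076,-0.201,0,0,0,0]]
  ]
}}

```text
clock: 12.18
tool_pos: [438.5, -315.5, 328.4]
tool_rot: [0.022, 1.0, 0.001, -0.002]
ft_force: [0.2, 0.8, 0.3]
finger_gap: 85.2
gripper_force: 0.0
```

```bash
python3 - <<'E'
from h import *
st(); p=viewer.capture('wrist')
for d in viewer.spot_in(p,'tall_jar')[:3]:
    e=d['extent']; print(d['score'],np.round(e)); print(fit([(p,e)],P['tall_jar'],[440,-314]))
q=np.array([proj(p,c) for c in cyl(440,-314,P['tall_jar'])]); print('pred',np.round(np.r_[q.min(0),q.max(0)]))
go((440,-314,115,87.75))
E
```

```text
12.18 [ 438.5 -315.5  328.4] ang 87.5 F [0.2 0.8 0.3] gap 85.2
0.74 [292.  36. 354. 119.]
(array([ 323.94875118, -309.62038256]), np.float64(1.6706916736734785))
0.57 [296. 177. 352. 251.]
(array([ 437.29727888, -313.47495845]), np.float64(2.0260524859343696))
pred [292. 175. 355. 255.]
to [ 440.  -314.   115.    87.8] row [-0.0006, -0.0011, 0.2141] [0.002, -0.002, -0.001]
```

{"fn": "send_rows", "kwargs": {
  "increments": [
    [[0,0,0.05,0.002,-0.002,0],[0,0,0.1,0.002,-0.002,0],[0,0,0.15,0.002,-0.002,0],[0,0,0.195,0.002,-0.002,0],[0,0,0.214,0.002,-0.002,0]]
  ]
}}

```text
clock: 12.9
tool_pos: [439.5, -310.0, 113.3]
tool_rot: [0.018, 1.0, 0.001, -0.001]
ft_force: [0.5, -0.8, 0.1]
finger_gap: 85.2
gripper_force: 0.0
```

{"fn": "send_rows", "kwargs": {
  "increments": [
    [[0,0,0,0,0,0],[0,0,0,0,0,0],[0,0,0,0,0,0],[0,0,0,0,0,0]]
  ],
  "hand": -1,
  "grip_force": 40
}}

```text
clock: 13.4
tool_pos: [441.0, -313.9, 118.0]
tool_rot: [0.019, 1.0, -0.002, 0.002]
ft_force: [-0.3, 0.5, 4.6]
finger_gap: 50.0
gripper_force: 42.3
```

{"fn": "send_rows", "kwargs": {
  "increments": [
    [[0,0,-0.02,0,0,0],[0,0,-0.05,0,0,0],[0,0,-0.09,0,0,0],[0,0,-0.11,0,0,0],[0,0,-0.11,0,0,0]]
  ]
}}

```text
clock: 14.02
tool_pos: [440.7, -313.8, 228.4]
tool_rot: [0.019, 1.0, -0.003, 0.002]
ft_force: [0.3, -0.3, -2.1]
finger_gap: 50.6
gripper_force: 42.5
```

```bash
python3 - <<'E'
from h import *
st(); go((600,-200,225,87.75),tuple(W((75,-60,0))[:2])+(225,87.75))
E
```

```text
14.03 [ 440.7 -313.8  228.4] ang 87.8 F [ 0.3 -0.3 -2.1] gap 50.6
to [ 600.  -200.   225.    87.8] row [-0.1548, 0.1199, 0.0035] [-0.006, 0.005, 0.0]
to [628.7  19.2 225.   87.8] row [-0.1749, 0.3401, 0.0023] [-0.006, 0.005, 0.0]
```

{"fn": "send_rows", "kwargs": {
  "increments": [
    [[-0.04,0.03,0,0,0,0],[-0.085,0.06,0,0,0,0],[-0.125,0.095,0,0,0,0],[-0.155,0.135,0,0,0,0],[-0.165,0.185,0,0,0,0]]
  ]
}}

```text
clock: 14.65
tool_pos: [613.0, -133.6, 223.8]
tool_rot: [0.02, 1.0, -0.001, -0.0]
ft_force: [0.1, -0.4, -2.4]
finger_gap: 50.2
gripper_force: 42.6
```

{"fn": "send_rows", "kwargs": {
  "increments": [
    [[-0.004,0.05,0,0,0,0],[-0.008,0.1,0,0,0,0],[-0.01,0.14,0,0,0,0],[-0.01,0.155,0,0,0,0],[-0.01,0.155,0,0,0,0]]
  ]
}}

```text
clock: 15.28
tool_pos: [627.6, 20.5, 224.7]
tool_rot: [0.019, 1.0, -0.002, -0.0]
ft_force: [-0.8, -0.5, -2.0]
finger_gap: 50.1
gripper_force: 42.6
```

```bash
python3 - <<'E'
from h import *
st(); go(tuple(W((75,-60,0))[:2])+(123,87.75))
E
```

```text
15.28 [627.6  20.5 224.7] ang 87.9 F [-0.8 -0.5 -2. ] gap 50.1
to [628.7  19.2 123.   87.8] row [-0.0012, -0.0009, 0.1017] [-0.003, -0.0, 0.002]
```

{"fn": "send_rows", "kwargs": {
  "increments": [
    [[0,0,0.03,0,0,0],[0,0,0.06,0,0,0],[0,0,0.085,0,0,0],[0,0,0.095,0,0,0],[0,0,0.102,0,0,0]]
  ]
}}

```text
clock: 15.9
tool_pos: [628.5, 18.3, 123.8]
tool_rot: [0.02, 1.0, -0.002, 0.001]
ft_force: [-0.2, 0.0, -2.1]
finger_gap: 50.0
gripper_force: 42.6
```

{"fn": "send_rows", "kwargs": {
  "increments": [
    [[0,0,0,0,0,0],[0,0,0,0,0,0],[0,0,0,0,0,0]]
  ],
  "hand": 0.7
}}

```text
clock: 16.27
tool_pos: [629.0, 19.5, 125.2]
tool_rot: [0.019, 1.0, -0.002, 0.002]
ft_force: [-0.4, -0.1, 0.4]
finger_gap: 72.4
gripper_force: 0.0
```

{"fn": "send_rows", "kwargs": {
  "increments": [
    [[0,0,-0.03,0,0,0],[0,0,-0.06,0,0,0],[0,0,-0.1,0,0,0],[0,0,-0.15,0,0,0],[0,0,-0.19,0,0,0]]
  ]
}}

```text
clock: 16.9
tool_pos: [628.2, 20.2, 317.0]
tool_rot: [0.019, 1.0, -0.002, 0.002]
ft_force: [0.8, -0.6, -1.0]
finger_gap: 72.6
gripper_force: 0.0
```

```bash
python3 - <<'E'
from h import *
st()
t=viewer.capture('top'); s=viewer.capture('side')
save(t,'tx.png')
cv2.imwrite('pics/t4.png',np.hstack([cv2.resize(cv2.cvtColor(p['img'][b:b+200,a:a+130],cv2.COLOR_RGB2BGR),None,fx=3,fy=3,interpolation=3) for p,a,b in ((t,255,130),(s,240,150))]))
for p in (t,s):
  for n in ['mist_bottle','tall_jar','low_jar','measuring_cup','low_tin']:
    for d in viewer.spot_in(p,n)[:3]:
      e=d['extent'];x,c=fit([(p,e)],P[n],at(p,(e[0]+e[2])/2,(e[1]+e[3])/2,40)[:2],5 if n in('mist_bottle','tall_jar') else 0); print(n,round(d['score'],2),np.round(x),round(c,1))
print(W((75,-60,0)))
go((569,-290,250,87.75))
E
```

```text
16.9 [628.2  20.2 317. ] ang 87.8 F [ 0.8 -0.6 -1. ] gap 72.6
mist_bottle 0.71 [624. 129.] 1.1
tall_jar 0.96 [619.  14.] 1.3
tall_jar 0.7 [ 312. -304.] 1.3
low_jar 0.88 [ 497. -171.] 1.8
low_jar 0.71 [ 385. -195.] 0.9
low_jar 0.58 [ 564. -287.] 0.2
measuring_cup 0.6 [ 557. -284.] 0.8
measuring_cup 0.58 [ 581. -391.] 0.9
low_tin 0.72 [ 474. -399.] 1.0
low_tin 0.6 [362. 143.] 10.0
mist_bottle 0.74 [638. 186.] 2.3
tall_jar 0.97 [ 333. -329.] 1.8
tall_jar 0.92 [632.  11.] 1.4
low_jar 0.88 [ 393. -194.] 0.9
low_jar 0.69 [ 567. -280.] 1.7
low_jar 0.25 [631.  53.] 3.4
measuring_cup 0.56 [ 586. -385.] 0.5
measuring_cup 0.39 [514. -83.] 8.3
low_tin 0.87 [ 479. -404.] 1.3
[628.70356287  19.22136565   0.        ]
to [ 569.  -290.   250.    87.8] row [0.0467, -0.3119, 0.064] [-0.003, 0.0, 0.0]
```

View pics/t4.png

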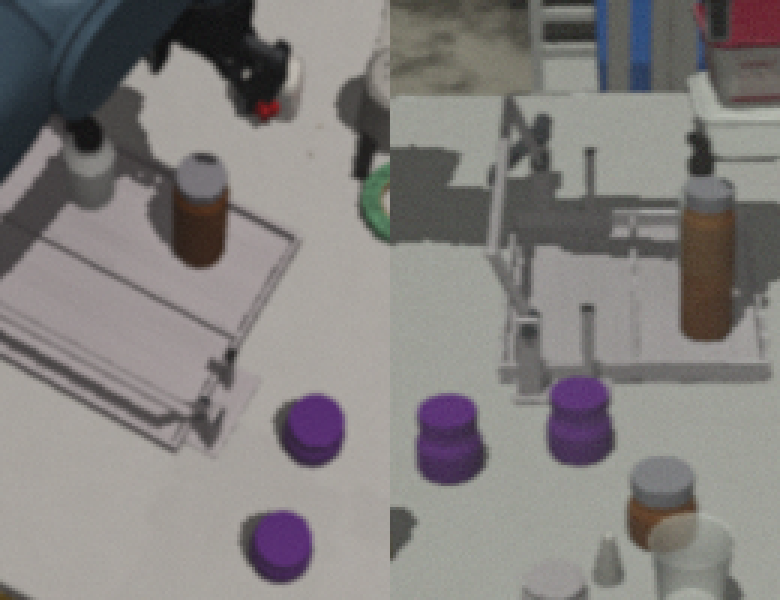

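{"fn": "send_rows", "kwargs": {
  "increments": [
    [[0.008,-0.055,0.01,0,0,-0.18],[0.016,-0.11,0.02,0,0,-0.36],[0.024,-0.165,0.035,0,0,-0.54],[0.032,-0.22,0.05,0,0,-0.72],[0.04,-0.275,0.064,0,0,-0.91]]
  ],
  "hand": 1
}}

```text
clock: 18.12
tool_pos: [576.9, -255.0, 250.0]
tool_rot: [-0.424, 0.906, -0.002, 0.0]
ft_force: [-0.5, -0.1, 0.6]
finger_gap: 85.5
gripper_force: 0.0
```

```bash
cat >> h.py <<'E'
def look(n,z0=0,near=None,cam='wrist'):
    p=viewer.capture(cam)
    for d in viewer.spot_in(p,n)[:4]:
        e=d['extent']; x,c=fit([(p,e)],P[n],at(p,(e[0]+e[2])/2,(e[1]+e[3])/2,40)[:2],z0); 
        if near is None or np.hypot(*(x-near))<90: print(n,round(d['score'],2),np.round(e),np.round(x,1),round(c,1))
    return p
E
python3 - <<'E'
from h import *
st(); p=look('low_jar'); save(p,'w5.png'); go((568,-289,150,140),(568,-289,22,140)); print(arm.sense()['qpos'])
E
```

```text
18.12 [ 576.9 -255.   250. ] ang 140.1 F [-0.5 -0.1  0.6] gap 85.5
low_jar 0.84 [279. 148. 342. 215.] [ 564.9 -284.3] 1.6
low_jar 0.78 [402. 196. 479. 272.] [ 503.9 -168.2] 0.6
low_jar 0.66 [487. 104. 581. 168.] [ 391.7 -187.1] 2.5
to [ 568 -289  150  140] row [0.0273, -0.014, 0.0981] [-0.001, -0.004, -0.005]
to [ 568 -289   22  140] row [0.0268, -0.0139, 0.2261] [-0.001, -0.004, -0.005]
[-0.59718007  0.40131163  1.3176426  -0.00395382  1.42249048 -3.03526185]
```

```bash
python3 - <<'E'
from h import *
go((567,-287,22,130))
E
```

```text
to [ 567 -287   22  130] row [0.026, -0.0119, 0.2261] [-0.001, -0.004, 0.17]
```

{"fn": "send_rows", "kwargs": {
  "increments": [
    [[0.013,-0.006,0.02,0,-0.003,0.1],[0.026,-0.012,0.05,0,-0.003,0.17],[0.026,-0.012,0.1,0,-0.003,0.17],[0.026,-0.012,0.14,0,-0.003,0.17],[0.026,-0.012,0.17,0,-0.003,0.17]]
  ]
}}

```text
clock: 18.85
tool_pos: [569.6, -280.4, 78.7]
tool_rot: [-0.342, 0.94, -0.0, 0.001]
ft_force: [0.3, -0.5, 0.1]
finger_gap: 85.3
gripper_force: 0.0
```

{"fn": "send_rows", "kwargs": {
  "increments": [
    [[0,0,0.02,0,0,0],[0,0,0.045,0,0,0],[0,0,0.056,0,0,0],[0,0,0.056,0,0,0]]
  ]
}}

```text
clock: 19.35
tool_pos: [570.1, -281.0, 24.2]
tool_rot: [-0.342, 0.94, -0.0, 0.001]
ft_force: [0.4, 0.6, -0.5]
finger_gap: 85.2
gripper_force: 0.0
```

{"fn": "send_rows", "kwargs": {
  "increments": [
    [[0,0,0,0,0,0],[0,0,0,0,0,0],[0,0,0,0,0,0],[0,0,0,0,0,0]]
  ],
  "hand": -1,
  "grip_force": 35
}}

```text
clock: 19.85
tool_pos: [571.3, -282.1, 26.5]
tool_rot: [-0.342, 0.94, -0.002, 0.003]
ft_force: [-0.7, 1.2, 6.6]
finger_gap: 55.8
gripper_force: 37.6
```

{"fn": "send_rows", "kwargs": {
  "increments": [
    [[0,0,-0.02,0,0,0],[0,0,-0.05,0,0,0],[0,0,-0.1,0,0,0],[0,0,-0.15,0,0,0.1],[0,0,-0.18,0,0,0.2]]
  ]
}}

```text
clock: 20.48
tool_pos: [570.2, -281.8, 208.0]
tool_rot: [-0.245, 0.969, -0.002, 0.003]
ft_force: [1.4, 0.7, -3.3]
finger_gap: 55.7
gripper_force: 37.9
```

```bash
python3 - <<'E'
from h import *
st(); p=viewer.capture('wrist'); save(p,'w6.png'); t=W((-50,85,0));print(t, W((-50,-190,0))); go((502,-110,200,87.75),(t[0],t[1],200,87.75))
E
```

```text
20.48 [ 570.2 -281.8  208. ] ang 118.4 F [ 1.4  0.7 -3.3] gap 55.7
[509.45217989 168.98487141   0.        ] [ 498.72989847 -105.8060176     0.        ]
to [ 502.  -110.   200.    87.8] row [-0.0201, 0.1852, 0.01] [-0.009, 0.01, 0.531]
to [509.5 169.  200.   87.8] row [-0.1584, 0.4276, 0.0083] [-0.009, 0.01, 0.531]
```

View pics/w6.png

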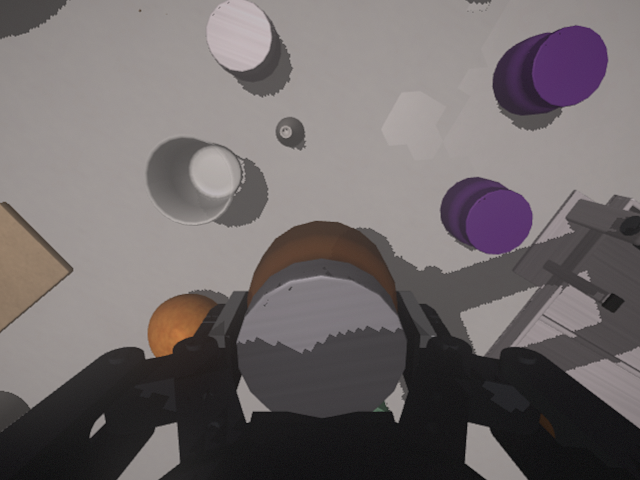

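{"fn": "send_rows", "kwargs": {
  "increments": [
    [[-0.005,0.05,0.005,0,0,0.13],[-0.01,0.1,0.01,0,0,0.27],[-0.015,0.15,0.01,0,0,0.4],[-0.02,0.185,0.01,0,0,0.525],[-0.045,0.23,0.01,0,0,0.525]]
  ]
}}

```text
clock: 21.15
tool_pos: [498.0, -57.2, 193.9]
tool_rot: [0.014, 1.0, -0.001, 0.002]
ft_force: [1.4, -0.4, -0.5]
finger_gap: 55.9
gripper_force: 38.0
```

```bash
python3 - <<'E'
from h import *
st(); t=W((-50,85,0)); go((t[0],t[1],200,87.75))
E
```

```text
21.15 [498.  -57.2 193.9] ang 88.4 F [ 1.4 -0.4 -0.5] gap 55.9
to [509.5 169.  200.   87.8] row [-0.005, 0.2264, -0.0063] [-0.001, 0.003, 0.011]
```

{"fn": "send_rows", "kwargs": {
  "increments": [
    [[-0.001,0.055,0,0,0,0.01],[-0.002,0.11,0,0,0,0.01],[-0.004,0.165,0,0,0,0.01],[-0.005,0.215,0,0,0,0.01],[-0.005,0.226,0,0,0,0.01]]
  ]
}}

```text
clock: 21.78
tool_pos: [509.3, 170.7, 193.5]
tool_rot: [0.016, 1.0, -0.0, 0.002]
ft_force: [-0.5, -0.4, -2.1]
finger_gap: 56.0
gripper_force: 38.0
```

{"fn": "send_rows", "kwargs": {
  "increments": [
    [[0,0,0.03,0,0,0],[0,0,0.07,0,0,0],[0,0,0.11,0,0,0],[0,0,0.14,0,0,0],[0,0,0.15,0,0,0]]
  ]
}}

```text
clock: 22.4
tool_pos: [509.1, 166.8, 42.1]
tool_rot: [0.018, 1.0, -0.001, -0.0]
ft_force: [0.5, 0.6, -1.6]
finger_gap: 55.9
gripper_force: 38.0
```

```bash
python3 - <<'E'
from h import *
st(); t=W((-50,85,0)); go((t[0],t[1],31,87.75))
E
```

```text
22.4 [509.1 166.8  42.1] ang 87.9 F [ 0.5  0.6 -1.6] gap 55.9
to [509.5 169.   31.   87.8] row [-0.0002, 0.0022, 0.0111] [-0.002, -0.0, 0.003]
```

Down, release, lift, and on to the cup at (584,-383).

{"fn": "send_rows", "kwargs": {
  "increments": [
    [[0,0,0.005,0,0,0],[0,0,0.01,0,0,0],[0,0,0.011,0,0,0]]
  ]
}}

```text
clock: 22.78
tool_pos: [511.3, 167.8, 33.7]
tool_rot: [0.018, 1.0, -0.0, 0.003]
ft_force: [0.5, 0.4, -1.3]
finger_gap: 55.5
gripper_force: 38.0
```

{"fn": "send_rows", "kwargs": {
  "increments": [
    [[0,0,0,0,0,0],[0,0,0,0,0,0],[0,0,0,0,0,0]]
  ],
  "hand": 0.75
}}

```text
clock: 23.15
tool_pos: [511.1, 167.9, 33.5]
tool_rot: [0.018, 1.0, -0.0, 0.002]
ft_force: [0.7, 0.3, -0.1]
finger_gap: 74.9
gripper_force: 0.0
```

{"fn": "send_rows", "kwargs": {
  "increments": [
    [[0,0,-0.03,0,0,0],[0,0,-0.08,0,0,0],[0,0,-0.13,0,0,0],[0,0,-0.19,0,0,0],[0,0,-0.23,0,0,0]]
  ]
}}

```text
clock: 23.78
tool_pos: [510.4, 168.1, 266.5]
tool_rot: [0.018, 1.0, -0.0, 0.004]
ft_force: [-0.1, -0.4, -1.1]
finger_gap: 74.9
gripper_force: 0.0
```

```bash
python3 - <<'E'
from h import *
st(); look('low_jar',5,near=(509,170)); print(W((-50,85,0))); look('low_jar',5,near=(509,170),cam='top'); go((584,-383,260,87.75)); print(arm.sense()['qpos'])
E
```

```text
23.77 [510.4 168.1 266.5] ang 87.9 F [-0.1 -0.4 -1.1] gap 74.9
low_jar 0.68 [293. 168. 353. 234.] [502.2 169.4] 1.6
[509.45217989 168.98487141   0.        ]
low_jar 0.81 [244. 204. 268. 232.] [512.  165.6] 0.6
to [ 584.  -383.   260.    87.8] row [-0.0938, -0.548, 0.0046] [-0.001, 0.006, 0.003]
[ 1.11413221e-01  2.18195032e-01  1.53499528e+00 -1.43522356e-03
  1.38272680e+00 -1.42295308e+00]
```

{"fn": "send_rows", "kwargs": {
  "increments": [
    [[-0.01,-0.06,0,0,0,0],[-0.02,-0.12,0,0,0,0],[-0.03,-0.18,0,0,0,0],[-0.04,-0.24,0,0,0,0],[-0.05,-0.3,0,0,0,0]]
  ],
  "hand": 1
}}

```text
clock: 24.6
tool_pos: [548.0, -135.2, 261.3]
tool_rot: [0.018, 1.0, 0.0, 0.0]
ft_force: [0.5, -0.5, -0.4]
finger_gap: 85.3
gripper_force: 0.0
```

{"fn": "send_rows", "kwargs": {
  "increments": [
    [[-0.01,-0.06,0,0,0,0],[-0.02,-0.12,0,0,0,0],[-0.03,-0.18,0,0,0,0],[-0.04,-0.24,0,0,0,0],[-0.044,-0.248,0,0,0,0]]
  ]
}}

```text
clock: 25.22
tool_pos: [582.3, -387.1, 259.7]
tool_rot: [0.021, 1.0, 0.001, -0.0]
ft_force: [0.2, 0.2, 0.2]
finger_gap: 85.2
gripper_force: 0.0
```

```bash
python3 - <<'E'
from h import *
st(); look('measuring_cup',near=(584,-383)); p=look('low_tin',near=(479,-399)); save(p,'w7.png'); st(); go((584,-383,28,87.75)); print(arm.sense()['qpos'])
X=dict(measuring_cup=(584,-383),low_tin=(479,-399),piping_tip=(518,-342))
for n,x in X.items():
    q=np.array([proj(p,c) for c in cyl(*x,P[n])]); print(n,'pred',np.round(np.r_[q.min(0),q.max(0)]))
E
```

```text
25.23 [ 582.3 -387.1  259.7] ang 87.6 F [0.2 0.2 0.2] gap 85.2
measuring_cup 0.82 [289. 181. 361. 255.] [ 582.7 -384. ] 1.1
low_tin 0.96 [270.  68. 327. 125.] [ 481.8 -399.6] 1.5
25.43 [ 583.7 -381.6  262.5] ang 88.0 F [0.1 0.6 0. ] gap 85.5
to [ 584.  -383.    28.    87.8] row [0.0001, -0.0018, 0.2345] [0.002, 0.002, 0.004]
[-0.7397973   0.51992428  1.09696522  0.00248982  1.52412753 -2.27511184]
measuring_cup pred [285. 181. 360. 255.]
low_tin pred [270.  63. 328. 126.]
piping_tip pred [348. 126. 373. 151.]
```

View pics/w7.png

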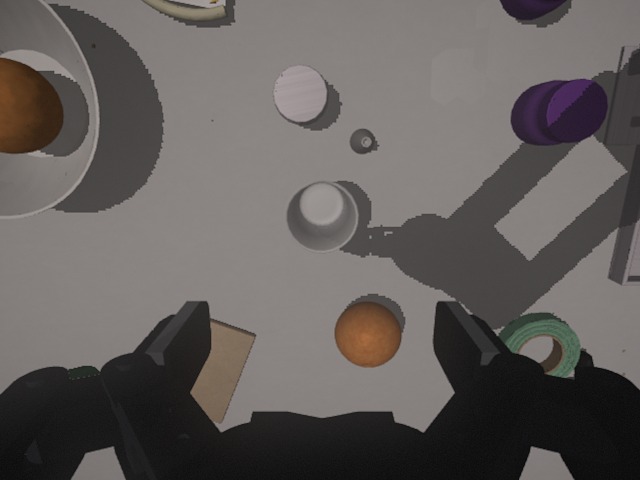

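{"fn": "send_rows", "kwargs": {
  "increments": [
    [[0,-0.002,0.05,0,0,0],[0,-0.002,0.1,0,0,0],[0,-0.002,0.14,0,0,0],[0,-0.002,0.165,0,0,0],[0,-0.002,0.185,0,0,0]]
  ]
}}

```text
clock: 26.05
tool_pos: [584.7, -382.9, 78.1]
tool_rot: [0.017, 1.0, 0.0, 0.002]
ft_force: [0.4, -0.3, 0.3]
finger_gap: 85.2
gripper_force: 0.0
```

{"fn": "send_rows", "kwargs": {
  "increments": [
    [[0,0,0.015,0,0,0],[0,0,0.035,0,0,0],[0,0,0.049,0,0,0],[0,0,0.049,0,0,0]]
  ]
}}

```text
clock: 26.55
tool_pos: [584.0, -384.7, 28.4]
tool_rot: [0.018, 1.0, 0.0, 0.001]
ft_force: [0.0, -0.2, 0.2]
finger_gap: 85.3
gripper_force: 0.0
```

{"fn": "send_rows", "kwargs": {
  "increments": [
    [[0,0,0,0,0,0],[0,0,0,0,0,0],[0,0,0,0,0,0],[0,0,0,0,0,0]]
  ],
  "hand": -1,
  "grip_force": 30
}}

```text
clock: 27.05
tool_pos: [585.5, -385.8, 31.2]
tool_rot: [0.018, 1.0, -0.001, 0.003]
ft_force: [0.1, 0.9, 5.7]
finger_gap: 62.0
gripper_force: 31.9
```

{"fn": "send_rows", "kwargs": {
  "increments": [
    [[0,0,-0.02,0,0,0],[0,0,-0.05,0,0,0],[0,0,-0.1,0,0,0],[0,0,-0.15,0,0,0],[0,0,-0.17,0,0,0]]
  ]
}}

```text
clock: 27.68
tool_pos: [585.1, -386.1, 205.5]
tool_rot: [0.018, 1.0, -0.003, 0.005]
ft_force: [0.2, 0.7, -0.4]
finger_gap: 61.9
gripper_force: 32.5
```

```bash
python3 - <<'E'
from h import *
st(); p=viewer.capture('wrist'); save(p,'w8.png'); t=W((-50,-5,0));print(t); go((520,-150,200,87.75),(t[0],t[1],200,87.75))
E
```

```text
27.68 [ 585.1 -386.1  205.5] ang 87.9 F [ 0.2  0.7 -0.4] gap 61.9
[505.94306961  79.05330773   0.        ]
to [ 520.  -150.   200.    87.8] row [0.0742, 0.234, 0.0048] [-0.007, 0.011, 0.003]
to [505.9  79.1 200.   87.8] row [0.0965, 0.4624, 0.0031] [-0.007, 0.011, 0.003]
```

View pics/w8.png

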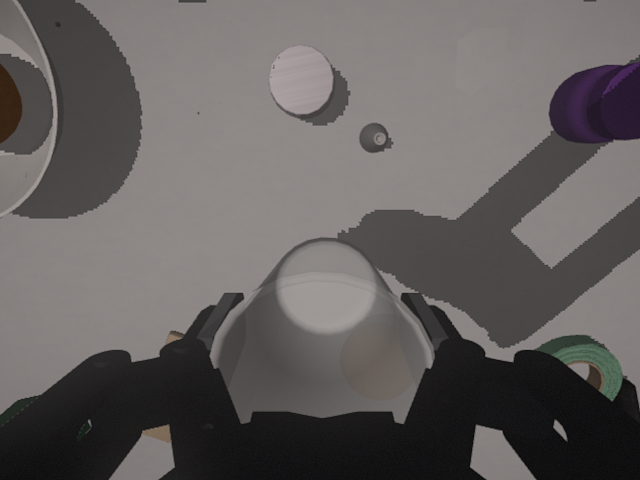

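{"fn": "send_rows", "kwargs": {
  "increments": [
    [[0.017,0.055,0,0,0,0],[0.034,0.11,0,0,0,0],[0.051,0.165,0,0,0,0],[0.068,0.22,0,0,0,0],[0.08,0.275,0,0,0,0]]
  ]
}}

```text
clock: 28.35
tool_pos: [512.8, -105.6, 199.3]
tool_rot: [0.018, 1.0, -0.0, 0.002]
ft_force: [1.1, 0.3, 0.9]
finger_gap: 62.2
gripper_force: 32.6
```

{"fn": "send_rows", "kwargs": {
  "increments": [
    [[0.005,0.055,0,0,0,0],[0.01,0.11,0,0,0,0],[0.014,0.16,0,0,0,0],[0.016,0.185,0,0,0,0],[0.016,0.187,0,0,0,0]]
  ]
}}

```text
clock: 28.98
tool_pos: [504.2, 81.7, 199.1]
tool_rot: [0.017, 1.0, -0.0, 0.002]
ft_force: [-0.2, -0.7, -1.1]
finger_gap: 62.1
gripper_force: 32.7
```

```bash
python3 - <<'E'
from h import *
st(); t=W((-50,-5,0)); go((t[0],t[1],37,87.75))
E
```

```text
28.98 [504.2  81.7 199.1] ang 88.1 F [-0.2 -0.7 -1.1] gap 62.1
to [505.9  79.1  37.   87.8] row [-0.0013, -0.0024, 0.1621] [-0.001, 0.003, 0.006]
```

{"fn": "send_rows", "kwargs": {
  "increments": [
    [[-0.001,-0.002,0.04,0,0,0],[-0.001,-0.002,0.09,0,0,0],[-0.001,-0.002,0.13,0,0,0],[-0.001,-0.002,0.15,0,0,0],[-0.001,-0.002,0.161,0,0,0]]
  ]
}}

```text
clock: 29.6
tool_pos: [505.9, 76.8, 37.0]
tool_rot: [0.019, 1.0, -0.001, 0.001]
ft_force: [-0.2, -0.3, -0.4]
finger_gap: 62.3
gripper_force: 32.7
```

{"fn": "send_rows", "kwargs": {
  "increments": [
    [[0,0,0,0,0,0],[0,0,0,0,0,0],[0,0,0,0,0,0]]
  ],
  "hand": 0.78
}}

```text
clock: 29.98
tool_pos: [507.3, 77.8, 39.3]
tool_rot: [0.018, 1.0, -0.001, 0.003]
ft_force: [-0.2, 0.4, -0.2]
finger_gap: 75.9
gripper_force: 0.0
```

{"fn": "send_rows", "kwargs": {
  "increments": [
    [[0,0,-0.03,0,0,0],[0,0,-0.08,0,0,0],[0,0,-0.13,0,0,0],[0,0,-0.19,0,0,0],[0,0,-0.23,0,0,0]]
  ]
}}

```text
clock: 30.6
tool_pos: [506.2, 78.2, 272.2]
tool_rot: [0.018, 1.0, -0.001, 0.005]
ft_force: [-0.0, -0.4, -0.5]
finger_gap: 76.3
gripper_force: 0.0
```

```bash
python3 - <<'E'
from h import *
st(); look('measuring_cup',5,near=(506,79)); print(W((-50,-5,0))); look('low_tin',cam='top',near=(479,-399)); go((479,-399,260,87.75))
E
```

```text
30.6 [506.2  78.2 272.2] ang 87.9 F [-0.  -0.4 -0.5] gap 76.3
measuring_cup 0.88 [288. 175. 359. 247.] [503.7  79.1] 1.0
[505.94306961  79.05330773   0.        ]
low_tin 0.53 [421. 312. 442. 330.] [ 472.8 -396.3] 1.3
to [ 479.  -399.   260.    87.8] row [0.0096, -0.4778, 0.0097] [-0.001, 0.007, 0.003]
```

{"fn": "send_rows", "kwargs": {
  "increments": [
    [[0.001,-0.055,0,0,0,0],[0.002,-0.11,0,0,0,0],[0.003,-0.165,0,0,0,-0.1],[0.004,-0.22,0,0,0,-0.2],[0.006,-0.275,0,0,0,-0.3]]
  ],
  "hand": 1
}}

```text
clock: 31.42
tool_pos: [488.5, -197.7, 266.6]
tool_rot: [-0.133, 0.991, 0.0, 0.001]
ft_force: [0.4, 0.8, 0.5]
finger_gap: 85.4
gripper_force: 0.0
```

```bash
python3 - <<'E'
from h import *
st(); go((479,-399,220,110))
E
```

```text
31.43 [ 488.5 -197.7  266.6] ang 105.3 F [0.4 0.8 0.5] gap 85.4
to [ 479 -399  220  110] row [0.0624, -0.1917, 0.0463] [0.001, 0.002, -0.082]
```

{"fn": "send_rows", "kwargs": {
  "increments": [
    [[0.017,-0.053,0.01,0,0,-0.08],[0.034,-0.106,0.02,0,0,-0.08],[0.051,-0.158,0.035,0,0,-0.08],[0.062,-0.19,0.046,0,0,-0.08],[0.062,-0.192,0.046,0,0,-0.08]]
  ]
}}

```text
clock: 32.05
tool_pos: [478.1, -399.4, 218.7]
tool_rot: [-0.169, 0.986, 0.002, 0.0]
ft_force: [0.6, -0.1, -0.2]
finger_gap: 85.6
gripper_force: 0.0
```

```bash
python3 - <<'E'
from h import *
st(); p=look('low_tin',near=(479,-399)); look('piping_tip');st()
go((479,-399,21,110)); print(arm.sense()['qpos'][5])
q=np.array([proj(p,c) for c in cyl(479,-399,P['low_tin'])]); print('pred',np.round(np.r_[q.min(0),q.max(0)]))
E
```

```text
32.05 [ 478.1 -399.4  218.7] ang 109.5 F [ 0.6 -0.1 -0.2] gap 85.6
low_tin 0.96 [291. 188. 351. 252.] [ 479.2 -398.7] 0.9
piping_tip 0.67 [351. 253. 377. 289.] [ 518.9 -338. ] 1.2
32.25 [ 480.1 -396.7  222.2] ang 109.7 F [ 0.1 -0.4 -0.5] gap 85.1
to [ 479 -399   21  110] row [0.0025, -0.0016, 0.2012] [-0.001, 0.003, -0.004]
-2.787064602711258
pred [291. 186. 351. 253.]
```

{"fn": "send_rows", "kwargs": {
  "increments": [
    [[0.002,-0.002,0.05,0,0,0],[0.002,-0.002,0.1,0,0,0],[0.002,-0.002,0.13,0,0,0],[0.002,-0.002,0.15,0,0,0],[0.002,-0.002,0.16,0,0,0]]
  ]
}}

```text
clock: 32.88
tool_pos: [479.6, -399.1, 61.9]
tool_rot: [-0.172, 0.985, -0.0, 0.002]
ft_force: [-1.2, 0.1, -0.1]
finger_gap: 85.2
gripper_force: 0.0
```

{"fn": "send_rows", "kwargs": {
  "increments": [
    [[0,0,0.015,0,0,0],[0,0,0.03,0,0,0],[0,0,0.039,0,0,0],[0,0,0.039,0,0,0]]
  ]
}}

```text
clock: 33.38
tool_pos: [479.2, -400.5, 22.7]
tool_rot: [-0.171, 0.985, -0.0, 0.001]
ft_force: [-0.3, -0.4, 0.1]
finger_gap: 85.4
gripper_force: 0.0
```

{"fn": "send_rows", "kwargs": {
  "increments": [
    [[0,0,0,0,0,0],[0,0,0,0,0,0],[0,0,0,0,0,0],[0,0,0,0,0,0]]
  ],
  "hand": -1,
  "grip_force": 35
}}

```text
clock: 33.88
tool_pos: [479.9, -401.2, 24.4]
tool_rot: [-0.171, 0.985, -0.001, 0.002]
ft_force: [-0.4, 0.4, 4.6]
finger_gap: 48.3
gripper_force: 37.1
```

{"fn": "send_rows", "kwargs": {
  "increments": [
    [[0,0,-0.02,0,0,0],[0,0,-0.05,0,0,0],[0,0,-0.1,0,0,0],[0,0,-0.15,0,0,0.1],[0,0,-0.18,0,0,0.2]]
  ]
}}

```text
clock: 34.5
tool_pos: [479.3, -401.1, 206.2]
tool_rot: [-0.07, 0.998, -0.002, 0.003]
ft_force: [0.4, -0.4, -1.1]
finger_gap: 48.6
gripper_force: 36.7
```

```bash
python3 - <<'E'
from h import *
st(); t=W((-50,-90,0)); go((t[0],t[1],200,87.75))
E
```

```text
34.5 [ 479.3 -401.1  206.2] ang 98.1 F [ 0.4 -0.4 -1.1] gap 48.6
to [502.6  -5.9 200.   87.8] row [-0.0785, 0.3881, 0.005] [-0.003, 0.006, 0.18]
```

{"fn": "send_rows", "kwargs": {
  "increments": [
    [[-0.011,0.055,0,0,0,0.09],[-0.022,0.11,0,0,0,0.18],[-0.033,0.165,0,0,0,0.18],[-0.044,0.22,0,0,0,0.18],[-0.056,0.275,0,0,0,0.18]]
  ]
}}

```text
clock: 35.12
tool_pos: [494.4, -118.6, 203.1]
tool_rot: [0.018, 1.0, -0.0, 0.002]
ft_force: [1.2, 0.3, -0.3]
finger_gap: 48.8
gripper_force: 36.8
```

{"fn": "send_rows", "kwargs": {
  "increments": [
    [[-0.004,0.05,0,0,0,0],[-0.004,0.09,0,0,0,0],[-0.004,0.115,0,0,0,0],[-0.004,0.117,0,0,0,0],[-0.004,0.117,0,0,0,0]]
  ]
}}

```text
clock: 35.75
tool_pos: [503.1, -4.1, 203.1]
tool_rot: [0.018, 1.0, -0.001, 0.002]
ft_force: [-0.2, 0.1, -0.7]
finger_gap: 48.6
gripper_force: 36.8
```

```bash
python3 - <<'E'
from h import *
st(); t=W((-50,-90,0)); go((t[0],t[1],30,87.75))
E
```

```text
35.75 [503.1  -4.1 203.1] ang 87.9 F [-0.2  0.1 -0.7] gap 48.6
to [502.6  -5.9  30.   87.8] row [0.001, -0.0016, 0.1731] [-0.001, 0.004, 0.003]
```

{"fn": "send_rows", "kwargs": {
  "increments": [
    [[0.001,-0.004,0.04,0,0,0],[0.001,-0.004,0.09,0,0,0],[0.001,-0.004,0.14,0,0,0],[0.001,-0.004,0.165,0,0,0],[0.001,-0.004,0.173,0,0,0]]
  ]
}}

```text
clock: 36.38
tool_pos: [502.2, -8.9, 29.2]
tool_rot: [0.019, 1.0, -0.0, 0.001]
ft_force: [-13.7, 4.6, 59.4]
finger_gap: 48.1
gripper_force: 48.3
```

{"fn": "send_rows", "kwargs": {
  "increments": [
    [[0,0,0,0,0,0],[0,0,0,0,0,0],[0,0,0,0,0,0]]
  ],
  "hand": 0.45
}}

```text
clock: 36.75
tool_pos: [501.0, -4.6, 30.5]
tool_rot: [0.019, 1.0, 0.002, 0.0]
ft_force: [-3.0, 19.8, 3.2]
finger_gap: 61.7
gripper_force: 0.0
```

{"fn": "send_rows", "kwargs": {
  "increments": [
    [[0,0,-0.03,0,0,0],[0,0,-0.08,0,0,0],[0,0,-0.13,0,0,0],[0,0,-0.19,0,0,0],[0,0,-0.23,0,0,0]]
  ]
}}

```text
clock: 37.38
tool_pos: [502.7, -8.7, 264.5]
tool_rot: [0.019, 1.0, -0.001, 0.005]
ft_force: [0.8, 1.0, -0.4]
finger_gap: 61.8
gripper_force: 0.0
```

```bash
python3 - <<'E'
from h import *
st(); p=look('low_tin',5,near=(503,-8)); save(p,'w9.png'); print(W((-50,-93,0)))
go((350,90,250,87.75))
t=viewer.capture('top'); s=viewer.capture('side')
cv2.imwrite('pics/t9.png',np.hstack([cv2.resize(cv2.cvtColor(p['img'][b:b+150,a:a+180],cv2.COLOR_RGB2BGR),None,fx=2.2,fy=2.2,interpolation=3) for p,a,b in ((t,190,150),(s,220,150))]))
E
```

```text
37.38 [502.7  -8.7 264.5] ang 87.9 F [ 0.8  1.  -0.4] gap 61.8
[502.51193956  -8.87977675   0.        ]
to [350.   90.  250.   87.8] row [0.1584, 0.0933, 0.0138] [-0.003, 0.016, 0.002]
```

View pics/t9.png

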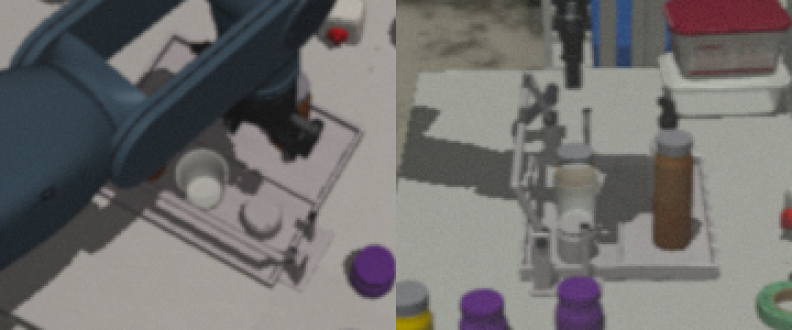

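View pics/w9.png

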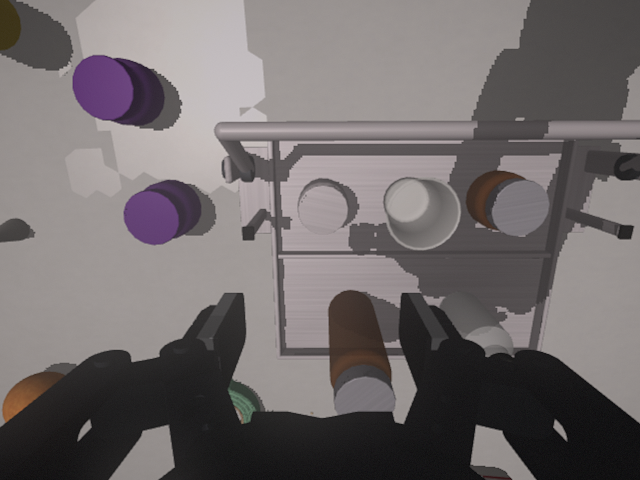

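```bash
python3 - <<'E'
from h import *
st(); p=viewer.capture('wrist'); print('tin top ctr',at(p,325,205,53)); 
for n in ('low_tin','measuring_cup','low_jar'):
  print(n,[ (round(d['score'],2),np.round(d['extent'])) for d in viewer.spot_in(p,n)[:3]])
x=W((-50,-93,0)); q=np.array([proj(p,c+[0,0,5]) for c in cyl(x[0],x[1],P['low_tin'])]); print('pred tin',np.round(np.r_[q.min(0),q.max(0)]))
a=W((-190,0,0)); go((a[0],a[1],250,87.75),(a[0],a[1],140,87.75))
E
```

```text
37.58 [502.2  -8.4 261.6] ang 87.9 F [ 0.3 -0.2 -0.2] gap 61.7
tin top ctr [495.07287193  -5.70273018  53.        ]
low_tin [(0.96, array([293., 181., 349., 237.]))]
measuring_cup [(0.62, array([384., 178., 460., 253.]))]
low_jar [(0.94, array([116., 181., 201., 249.])), (0.74, array([468., 170., 552., 237.])), (0.65, array([ 71.,  58., 162., 125.]))]
pred tin [295. 180. 349. 239.]
to [366.2  89.5 250.   87.8] row [0.1382, 0.0922, 0.0087] [-0.0, 0.001, 0.003]
to [366.2  89.5 140.   87.8] row [0.1384, 0.0922, 0.1187] [-0.0, 0.001, 0.003]
```

Tin matches an upright prediction. Going in front of the bar.

{"fn": "send_rows", "kwargs": {
  "increments": [
    [[0.04,0.03,0,0,0,0],[0.08,0.06,0,0,0,0],[0.12,0.08,0,0,0,0],[0.138,0.092,0,0,0,0],[0.138,0.092,0,0,0,0]]
  ],
  "hand": -1
}}

```text
clock: 38.4
tool_pos: [366.6, 89.9, 259.4]
tool_rot: [0.017, 1.0, -0.0, 0.002]
ft_force: [0.0, -0.9, -0.4]
finger_gap: -0.1
gripper_force: 0.0
```

{"fn": "send_rows", "kwargs": {
  "increments": [
    [[0,0,0.03,0,0,0],[0,0,0.07,0,0,0],[0,0,0.11,0,0,0],[0,0,0.12,0,0,0],[0,0,0.12,0,0,0]]
  ]
}}

```text
clock: 39.02
tool_pos: [368.4, 88.9, 139.6]
tool_rot: [0.018, 1.0, -0.0, 0.002]
ft_force: [0.4, -1.1, -0.3]
finger_gap: 0.2
gripper_force: 0.0
```

```bash
python3 - <<'E'
from h import *
st(); a=W((-50,0,0)); go((a[0],a[1],140,87.75)); look('low_tin',5,cam='top',near=(503,-8))
E
```

```text
39.02 [368.4  88.9 139.6] ang 87.9 F [ 0.4 -1.1 -0.3] gap 0.2
to [506.1  84.  140.   87.8] row [-0.1378, 0.0003, 0.0001] [-0.001, 0.003, 0.002]
low_tin 0.86 [300. 240. 319. 260.] [497.9 -13.8] 0.9
```

{"fn": "send_rows", "kwargs": {
  "increments": [
    [[-0.02,0,0,0,0,0],[-0.035,0,0,0,0,0],[-0.05,0,0,0,0,0],[-0.06,0,0,0,0,0],[-0.07,0,0,0,0,0]]
  ]
}}

```text
clock: 39.75
tool_pos: [437.9, 86.7, 139.9]
tool_rot: [0.018, 1.0, -0.0, 0.002]
ft_force: [-1.5, 0.4, 0.6]
finger_gap: -0.3
gripper_force: 0.7
```

{"fn": "send_rows", "kwargs": {
  "increments": [
    [[-0.012,0,0,0,0,0],[-0.024,0,0,0,0,0],[-0.036,0,0,0,0,0],[-0.048,0,0,0,0,0],[-0.06,0,0,0,0,0]]
  ]
}}

```text
clock: 40.38
tool_pos: [498.2, 84.5, 140.0]
tool_rot: [0.018, 1.0, -0.0, 0.002]
ft_force: [-1.2, 0.5, -0.4]
finger_gap: -0.2
gripper_force: 0.5
```

{"fn": "send_rows", "kwargs": {
  "increments": [
    [[0,0,0,0,0,0],[0,0,-0.04,0,0,0],[0,0,-0.09,0,0,0],[0.03,0,-0.12,0,0,0],[0.06,0,-0.14,0,0,0]]
  ]
}}

```text
clock: 41.0
tool_pos: [436.9, 86.8, 281.8]
tool_rot: [0.018, 1.0, -0.001, 0.003]
ft_force: [-0.4, -0.4, -0.0]
finger_gap: -0.3
gripper_force: 0.0
```

```bash
python3 - <<'E'
from h import *
st()
for c in('side','top'):
  p=viewer.capture(c)
  for n in ('hold_bar','mist_bottle','tall_jar','measuring_cup','low_jar','low_tin'): print(c,n,[(round(d['score'],2),np.round(d['extent'])) for d in viewer.spot_in(p,n)[:2]])
  for nm,pts in dict(down=[(-25,160,103),(-25,-160,103)],up=[(-126,160,144),(-126,-160,144)]).items(): print(nm,[np.round(proj(p,W(l))) for l in pts])
E
```

```text
41.0 [436.9  86.8 281.8] ang 87.9 F [-0.4 -0.4 -0. ] gap -0.3
side hold_bar [(0.68, array([271., 175., 312., 257.])), (0.54, array([310., 328., 318., 345.]))]
side mist_bottle [(0.62, array([308., 328., 319., 347.]))]
side tall_jar [(0.77, array([336., 211., 356., 262.])), (0.67, array([217., 279., 240., 343.]))]
side measuring_cup [(0.56, array([288., 223., 308., 246.]))]
side low_jar [(0.94, array([247., 281., 273., 310.])), (0.64, array([290., 275., 314., 306.]))]
side low_tin [(0.8, array([296., 247., 311., 271.]))]
down [array([310., 195.]), array([309., 247.])]
up [array([277., 183.]), array([270., 233.])]
top hold_bar [(0.66, array([191., 194., 334., 267.]))]
top mist_bottle [(0.84, array([279., 171., 297., 204.]))]
top tall_jar [(0.95, array([367., 335., 392., 368.])), (0.63, array([310., 182., 336., 220.]))]
top measuring_cup [(0.73, array([271., 217., 293., 244.]))]
top low_jar [(0.86, array([341., 299., 361., 324.])), (0.7, array([247., 209., 267., 234.]))]
top low_tin [(0.84, array([298., 240., 319., 258.]))]
down [array([235., 189.]), array([335., 243.])]
up [array([212., 212.]), array([316., 269.])]
```

```bash
python3 - <<'E'
from h import *
p=viewer.capture('side'); a=cv2.cvtColor(p['img'],cv2.COLOR_RGB2GRAY).astype(float); b=cv2.imread('pics/side0.png',0).astype(float)
def d(x0,y0,x1,y1): 
    return [round(np.abs(np.roll(a,k,1)[y0:y1,x0:x1]-b[y0:y1,x0:x1]).mean(),1) for k in (-6,-4,-2,0,2,4,6)]
print('tab',d(268,172,294,194),'bar',d(304,190,318,210),'bar right',d(303,225,318,256))
t=viewer.capture('top'); a=cv2.cvtColor(t['img'],cv2.COLOR_RGB2GRAY).astype(float); b=cv2.imread('pics/top0.png',0).astype(float)
print('top tab',d(175,190,225,220),'bar r',d(315,230,345,262))
E
```

```text
tab [np.float64(35.7), np.float64(26.3), np.float64(14.7), np.float64(3.2), np.float64(13.2), np.float64(22.7), np.float64(30.0)] bar [np.float64(15.5), np.float64(15.0), np.float64(18.0), np.float64(13.5), np.float64(21.5), np.float64(27.0), np.float64(25.5)] bar right [np.float64(36.5), np.float64(33.4), np.float64(23.8), np.float64(10.3), np.float64(22.1), np.float64(26.9), np.float64(25.4)]
top tab [np.float64(48.7), np.float64(47.5), np.float64(46.0), np.float64(44.4), np.float64(44.6), np.float64(45.0), np.float64(45.0)] bar r [np.float64(33.7), np.float64(30.8), np.float64(23.0), np.float64(15.3), np.float64(21.5), np.float64(28.1), np.float64(29.2)]
```

```bash
python3 -c "
from h import *
print(arm.hand_in())"
```

```text
the job is handed in; nothing more can be done
None
```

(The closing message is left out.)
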